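# Refill the narrow lane of a gravity flow rack and free the hung-up carton

### The arm

A 7-joint arm with a two-finger parallel gripper is mounted at the origin on the work surface. World frame = base frame: x ahead of the robot, y to its left, z up, the work surface at z = 0. Lengths are in mm, angles in degrees, forces in N, time in s.
With the tool pointing down it reaches from about 425 to 1025 mm from the base axis. Payload 3.6 kg.
Tool frame: the origin (TCP) lies on the mounting face of the last link; the fingertips stand 173 mm ahead of it and the grasp point (between the pads) lies 155 mm ahead of it; y points along the fingers, z is the direction in which the jaws open and shut, and the axes are right-handed (so a half turn about y gives the same grasp; the last joint's range is limited). The gripper opens to 85 mm and grips with 20 to 120 N. Pads are 22 mm wide; open, the fingers measure 114 mm over their backs; the gripper's body (76 mm by 85 mm) begins 54 mm behind the grasp point. The pads swing forward as they close: fully open they stand 13 mm farther back than shut.
Start: joints at [68.211, 33.873, 2.773, 92.16, -1.908, 54.013, -1.931], TCP at [205.097, -695.388, 404.702] pointing down, gripper open.
Joint ranges: [-153.93, 153.93], [-27.13, 128.08], [-72.61, 78.16], [10.71, 143.7], [-87.88, 267.88], [4.46, 118.87], [-176.78, 176.78]. Speed limits (degrees/s): [147.25, 147.25, 180, 180, 180, 180, 180].

### API

Orientations are given as [roll, pitch, yaw] about the fixed x, y, z axes, in that order (R = Rz(yaw) Ry(pitch) Rx(roll)).
In Python, from cell import monitor, capture, get_calibration, ticket gives the robot as it stands.
- The arm moves only by the tool drive_tool, never from a script. Its arguments are lists of equal length, an entry for each row: "jaw": the gripper's target within -1 to 1 (shut at 1, half-way at 0, fully open at -1); "offset": the shift along the tool's x, y, z normalised to -1 to 1, where 1 is 15 cm, a list of three; "spin": the turn about the tool's y normalised to -1 to 1, where 1 is 180 degrees. A call has 1 to 20 rows; each row is the pose to reach, as a shift and turn from the pose measured when the call began, along the tool's axes at that moment, turning the shorter way round; what a row does not reach only later rows make up. A row lasts 1/8 s, in which the tool goes at most 62.5 mm and 10.7 degrees, less where a joint would pass 70% of its speed; a pose out of reach is approached as far as the arm can. A call with a number of a shift or a turn outside -1 to 1 is refused whole. A call with a gripper value outside its range is refused whole. The fingers move at their own pace and stop on an object; the grip force is fixed at half the most. Time passes only in rows, so rows that repeat a pose let the fingers close. It gives the time, the measured TCP pose, the force and the opening at its end, in the units of the state.
- monitor.state(): the state, without advancing time (a new reading comes with each control period).
- capture(name): name is "scene" or "top"; returns the picture (480x640x3 uint8, blue, green, red); there is no depth.
- get_calibration(name): a dict with "camera_matrix" (3x3 intrinsics, pixels), "pose" (4x4, takes a point from camera to world coordinates). Camera axes: x right, y down, z forward; pixel columns grow to the right and rows downward; lengths in mm; the calibration is good to about 2 mm. A picture is of the moment at which its call begins. get_calibration takes no time and is no camera call.
- ticket.sign_off(): hands the job in, once; it reports no verdict.
The state is a dict: "time_s": time; "qpos": joint angles; "joint_velocities": joint speeds; "joint_torque": joint torques, N m; "position": TCP position; "orientation": TCP orientation; "contact_force": force on the tool from outside, world axes, zero at the start; "moment": the same for the moment, N m; "opening": finger opening in mm.
Only numpy, scipy, OpenCV 4.12 (cv2) and the standard library are available. Lean on these libraries where they do the work, as an engineer would, in place of code of your own. Each camera call takes 0.05 s, during which the arm holds its last target.

### The job

Load the low kraft carton, which stands in a tight row with two taller boxes in the plywood tray, into the narrow lane of the roller rack, behind the carton of the same size that has hung up halfway down. Set it upright onto the rollers in the upper half of the lane, lengthwise and still in the hand, not dropped; then ease the two down the rollers, gently, until the front one rests against the stop and the new one is closed up behind it. Do not crush them, leave the tall boxes in the tray and do not disturb the cups and the teapot.

Things in the scene. Friction and masses are not known exactly. Their poses are not given: they have to be found in the camera images.
- carton: low kraft carton, 58 long (its x) by 46 wide (its y) by 76 high, 0.20 to 0.37 kg, both ways round alike; origin at the centre of its underside, z up. Stands in the tray in a tight row, 58 mm side along the row, 1.5 mm gaps between the 46 mm wide end faces, so that in the tray only its two 58 x 76 side faces can be gripped
- stock: carton of the same make and size, 58 x 46 x 76, but light (0.10 to 0.14 kg), upright in the narrow lane, hung up on the rollers with its centre 75 to 140 from the stop; origin at the centre of its underside, x along the lane, z square to the rollers
- tall_1: taller kraft box, 58 x 46 x 96, 0.28 kg, in the same row in the tray; it stays there. Origin at the centre of its underside
- tall_2: taller kraft box, 58 x 46 x 96, 0.28 kg, in the same row in the tray; it stays there. Origin at the centre of its underside
- tray: heavy fixed plywood carry tray, 193 long (x) by 64 wide (y), walls 34 high and 6 thick, floor 6 thick; inside 181 x 52. Origin at the centre of its underside, on the bench. The three boxes stand on its floor in a row along its x axis, centres at x = -59.5, 0 and 59.5 mm, in any order
- rack: fixed bench-top flow rack: two roller lanes between sheet walls, bed 310 x 150, falling 15 degrees. Origin midway across the bed, level with the roller tops, 108 above the bench; x points downhill along the lanes, y across, z square to the rollers. Bed from x = -65 (open high end) to the stops at x = 245; narrow lane on the left (+y, centre line y = 44); the wide one holds two larger cartons
- lane_load (a point): good loading place: on the centre line of the narrow lane at the roller tops (rack x = 0, y = 44), where the centre of the underside of a carton can be set. Walls: 54 clear between, 4 thick, 88 above the rollers (tops at most 225 above the bench), 12 higher than a carton, so that in the lane only a carton's end faces can be held, fingers fore and aft
- lane_stop (a point): end of the narrow lane: inner face of its stop at the roller tops, centre line (rack x = 245, y = 44); the stop is 28 high. 15 turning plastic rollers 16 thick, 20 apart, with bearing drag: the new carton may run down at about 0.1 m/s and shove the other along, or hang up; the two need a push of up to 1 N. Home, the cartons' centres are 29 and 87 uphill of this point
- cup_mid: unfired clay cup, 62 across the rim, 58 high, 0.11 kg, on the bench beyond and between tray and rack; origin under its centre
- cup_1: unfired clay cup, 62 across the rim, 58 high, 0.11 kg, on the ware board at the left side; origin under its centre
- cup_2: unfired clay cup, 62 across the rim, 58 high, 0.11 kg, on the ware board at the left side; origin under its centre
- cup_3: unfired clay cup, 62 across the rim, 58 high, 0.11 kg, on the ware board at the left side; origin under its centre
- teapot: brown clay teapot, about 155 over spout and handle, 84 high, 0.32 kg, at the right side of the bench; origin under its centre
Not all that is in view belongs to the job. What is shaped like the carton but blue is not meant.

How it is judged:
By the outcome, as a careful person would: the job done as asked, in the order asked, and still so for the second after the job is handed in, with the robot touching nothing.
It also fails if it takes over 62 s, if anything falls off the work surface, if the arm or the gripper's body presses on something with over 40 N, if the wrist force passes 120 N, or if a joint passes its speed limit or range.

## Working session

There is one attempt and no reset: what is moved stays moved. The work goes in short steps, Python scripts to look and compute and a tool call to move; the robot and the scene stay as the last step left them, time stands still between calls to the robot, and variables do not carry over. Pictures are saved under pics/ and viewed, and the job is handed in when it is done.

Besides the shell and the picture viewer there is one more tool, called as a command line: name --pt "numbers of a row" for each row, then --argument value for the rest. drive_tool: Moves the arm, as the interface text tells. Its arguments: {"type":"object","properties":{"jaw":{"type":"array"},"offset":{"type":"array"},"spin":{"type":"array"}},"required":["jaw","offset","spin"]}

```bash
ls; mkdir -p pics; python3 - <<'E'
from cell import monitor, capture, get_calibration
import cv2
s=monitor.state(); print(s)
for n in("scene","top"):
    cv2.imwrite(f"pics/{n}0.png",capture(n)); c=get_calibration(n); print(c)
E
```

```text
pics
{'time_s': 0.0, 'qpos': array([68.21162069, 33.92685781,  2.76636149, 92.2374889 , -1.90900979,
       54.01261446, -1.93088043]), 'joint_velocities': array([ 0.07576084, -0.02064929,  0.00925514, -0.02901717,  0.00744488,
       -0.04893946,  0.04644239]), 'joint_torque': array([-2.35063080e-04, -5.48687947e+01,  1.54693052e+00, -1.98120064e+01,
        9.47575289e-03,  8.87966075e-03,  4.81251647e-06]), 'position': array([ 204.98874945, -694.95227911,  403.51874287]), 'orientation': array([-9.01307218e+01, -5.99248102e-03, -1.63563987e+02]), 'contact_force': array([ 0.55459693,  0.07765024, -0.20902041]), 'moment': array([-0.00661122,  0.04723839,  0.03143083]), 'opening': 85.42047972253086}
{'camera_matrix': array([[616.63982729,   0.        , 324.93284327],
       [  0.        , 616.63982729, 242.89811568],
       [  0.        ,   0.        ,   1.        ]]), 'pose': array([[-2.56292682e-01,  7.80502348e-01, -5.70201847e-01,
         1.56776363e+03],
       [ 9.66540834e-01,  2.13420741e-01, -1.42303912e-01,
         2.45147997e+02],
       [ 1.06243632e-02, -5.87594820e-01, -8.09085564e-01,
         1.55091138e+03],
       [ 0.00000000e+00,  0.00000000e+00,  0.00000000e+00,
         1.00000000e+00]])}
{'camera_matrix': array([[524.66520491,   0.        , 321.03287791],
       [  0.        , 524.66520491, 240.17409741],
       [  0.        ,   0.        ,   1.        ]]), 'pose': array([[-2.06895263e-02, -9.93537729e-01,  1.11600741e-01,
         4.16028571e+02],
       [-9.99773649e-01,  2.11136747e-02,  2.61995839e-03,
         2.61783576e+00],
       [-4.95932925e-03, -1.11521274e-01, -9.93749672e-01,
         1.50271074e+03],
       [ 0.00000000e+00,  0.00000000e+00,  0.00000000e+00,
         1.00000000e+00]])}
```

View pics/scene0.png

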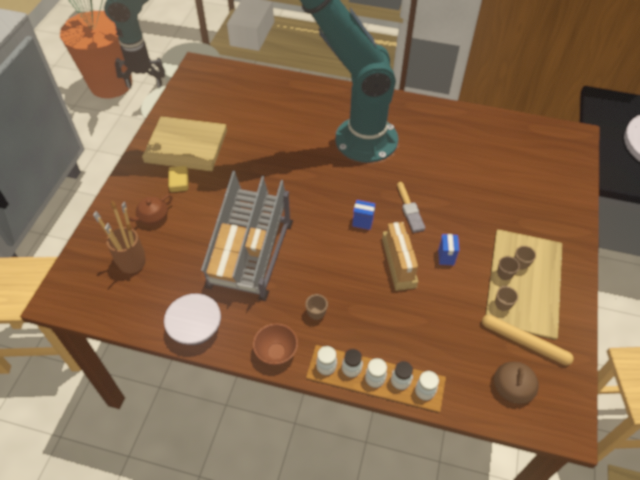

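View pics/top0.png

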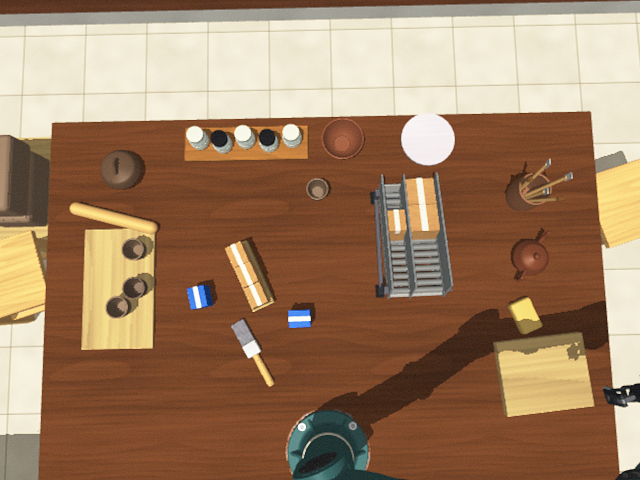

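```bash
python3 - <<'E'
import cv2,numpy as np
s=cv2.imread("pics/scene0.png");t=cv2.imread("pics/top0.png")
def c(im,x0,y0,x1,y1,k,n): cv2.imwrite(n,cv2.resize(im[y0:y1,x0:x1],None,fx=k,fy=k,interpolation=cv2.INTER_CUBIC))
c(t,170,220,330,330,5,"pics/t_tray.png"); c(t,360,160,470,310,4,"pics/t_rack.png")
c(s,340,190,480,300,5,"pics/s_tray.png"); c(s,190,160,310,310,4,"pics/s_rack.png")
E
```

```text
(no output)
```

View pics/t_tray.png

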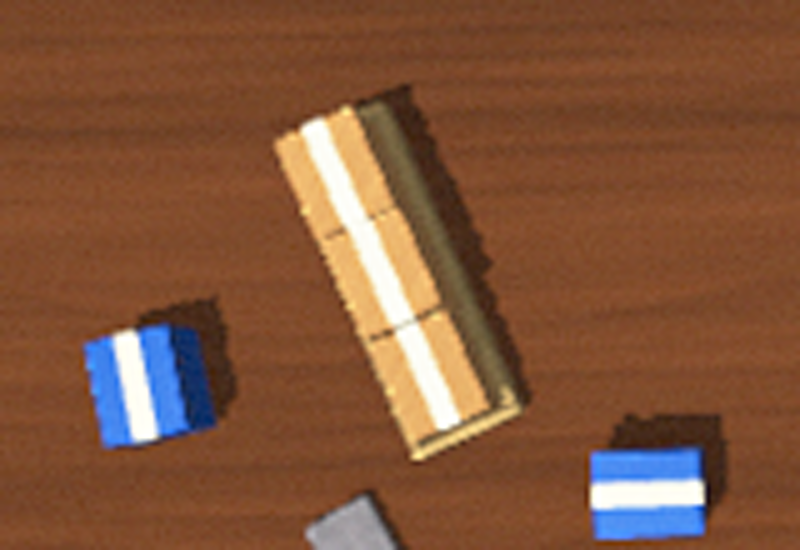

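View pics/s_tray.png

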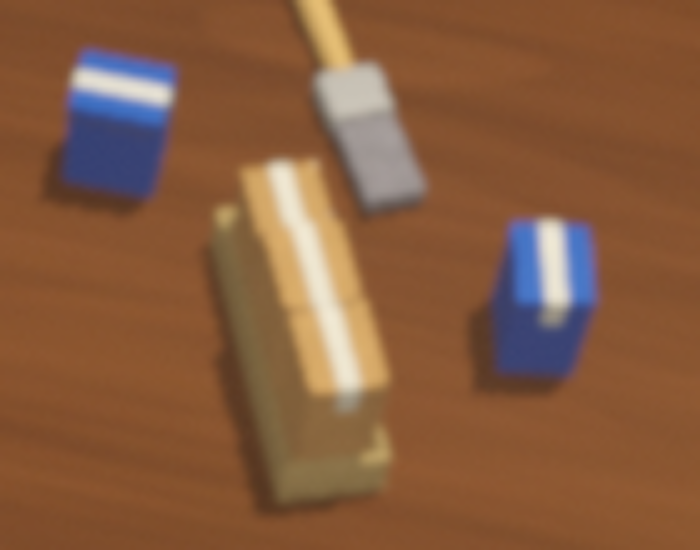

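View pics/t_rack.png

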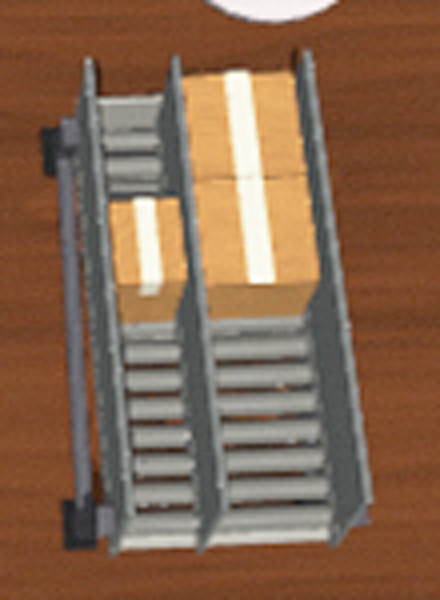

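View pics/s_rack.png

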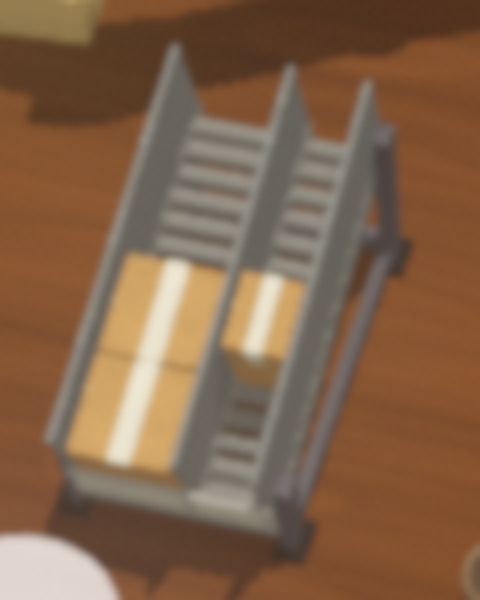

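```bash
python3 - <<'E'
import cv2,numpy as np
s=cv2.imread("pics/scene0.png");t=cv2.imread("pics/top0.png")
def c(im,x0,y0,x1,y1,k,n):
    a=cv2.resize(im[y0:y1,x0:x1],None,fx=k,fy=k,interpolation=cv2.INTER_CUBIC)
    for x in range(x0,x1,10): cv2.putText(a,str(x),((x-x0)*k,10),0,.35,(255,255,255))
    for y in range(y0,y1,10): cv2.putText(a,str(y),(0,(y-y0)*k+5),0,.35,(255,255,255))
    cv2.imwrite(n,a)
c(t,220,235,280,315,7,"pics/t_tray2.png")
c(s,375,215,425,295,7,"pics/s_tray2.png")
c(t,360,160,470,310,4,"pics/t_rack2.png");c(s,200,165,300,310,4,"pics/s_rack2.png")
E
```

```text
(no output)
```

View pics/t_tray2.png

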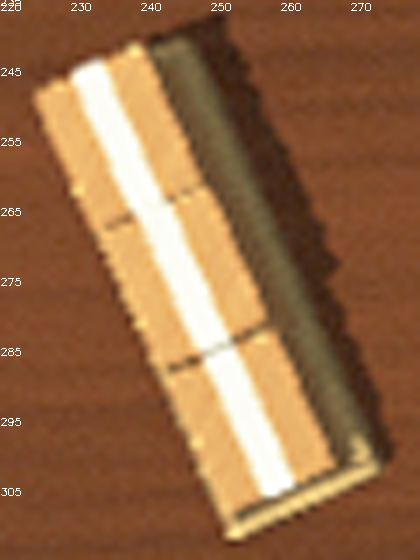

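View pics/s_tray2.png

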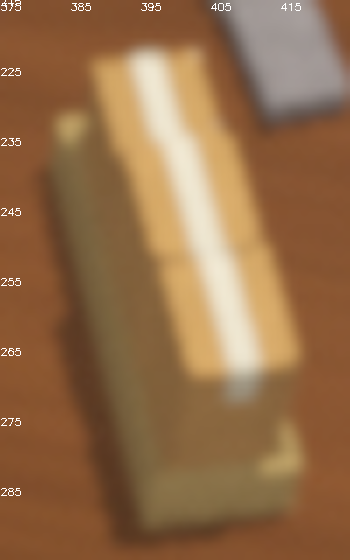

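View pics/t_rack2.png

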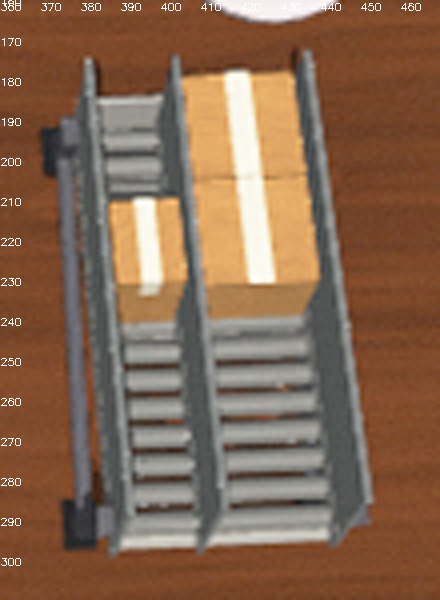

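View pics/s_rack2.png

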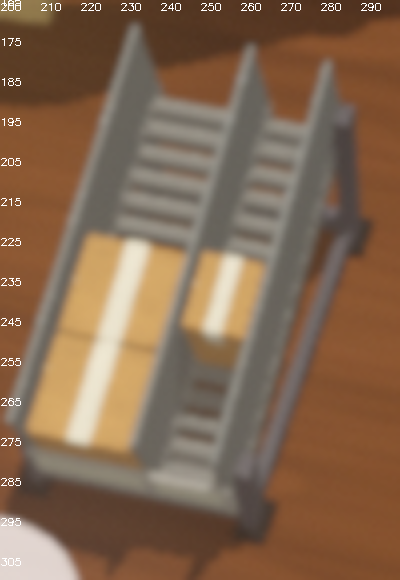

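```bash
cat > h.py <<'E'
import numpy as np,cv2
from cell import get_calibration
CAL={n:get_calibration(n) for n in("scene","top")}
def ray(n,u,v):
    c=CAL[n];d=np.linalg.inv(c["camera_matrix"])@[u,v,1];P=c["pose"];return P[:3,3],P[:3,:3]@d
def onz(n,u,v,z):
    o,d=ray(n,u,v);return o+d*(z-o[2])/d[2]
def tri(p,q):
    o1,d1=ray("top",*p);o2,d2=ray("scene",*q)
    A=np.array([d1,-d2]).T;k=np.linalg.lstsq(A,o2-o1,rcond=None)[0]
    a=o1+k[0]*d1;b=o2+k[1]*d2;return (a+b)/2,np.linalg.norm(a-b)
def proj(n,p):
    c=CAL[n];q=np.linalg.inv(c["pose"])@np.r_[p,1];q=c["camera_matrix"]@q[:3];return q[:2]/q[2]
E
python3 - <<'E'
from h import *
s=cv2.imread("pics/scene0.png");t=cv2.imread("pics/top0.png")
for n,im,(r0,r1,c0,c1) in (("scene",s,(221,275,380,420)),("top",t,(240,308,220,270))):
    print(n)
    for v in range(r0,r1,2):
        row=im[v,c0:c1].astype(int)
        b=row[:,0]; k=row[:,2]; 
        w=np.clip(b-110,0,None)*(b>120)*(k>170)
        kr=np.where((k>150)&(row[:,2]-row[:,0]>60)|(w>0))[0]
        print(v, round(c0+(w*np.arange(c1-c0)).sum()/max(w.sum(),1),2), c0+kr.min() if len(kr) else None, c0+kr.max() if len(kr) else None)
E
```

```text
scene
221 380.0 395 402
223 395.65 388 404
225 396.03 388 404
227 396.56 388 405
229 397.11 389 406
231 397.74 384 406
233 398.42 383 407
235 399.7 384 409
237 400.62 392 409
239 401.17 393 410
241 401.85 393 410
243 402.4 394 411
245 402.97 394 412
247 403.51 395 412
249 404.03 395 413
251 404.95 396 414
253 405.67 397 414
255 406.29 398 415
257 406.88 398 416
259 407.39 399 416
261 408.0 399 417
263 408.57 400 417
265 409.01 400 418
267 409.28 401 417
269 380.0 403 406
271 380.0 None None
273 380.0 None None
top
240 220.0 None None
242 238.71 236 240
244 233.06 231 241
246 232.69 227 242
248 233.48 225 243
250 234.2 225 244
252 235.21 226 245
254 236.23 227 246
256 237.13 228 246
258 237.97 229 247
260 238.69 230 248
262 239.6 230 249
264 240.93 231 251
266 242.24 232 251
268 243.04 233 252
270 243.89 234 253
272 244.62 235 254
274 245.64 236 255
276 246.85 237 256
278 247.23 238 257
280 248.08 239 257
282 249.24 240 259
284 249.93 241 260
286 251.39 241 261
288 252.21 242 261
290 253.13 243 262
292 254.03 244 263
294 254.81 245 264
296 255.63 246 265
298 256.42 247 266
300 257.46 248 267
302 258.04 248 269
304 259.51 250 269
306 262.71 250 265
```

```bash
python3 - <<'E'
from h import *
s=cv2.imread("pics/scene0.png");t=cv2.imread("pics/top0.png")
def cent(im,v,c0,c1):
    row=im[v,c0:c1].astype(float);b=row[:,0];w=np.clip(b-110,0,None)*(b>120)*(row[:,2]>170)
    return c0+(w*np.arange(c1-c0)).sum()/w.sum()
S={"near":(223,233),"mid":(237,249),"far":(254,265)}
T={"near":(288,303),"mid":(267,283),"far":(247,262)}
for k in S:
    a=np.array([(cent(s,v,380,420),v) for v in range(S[k][0],S[k][1]+1)])
    b=np.array([(cent(t,v,220,270),v) for v in range(T[k][0],T[k][1]+1)])
    fa=np.polyfit(a[:,1],a[:,0],1);fb=np.polyfit(b[:,1],b[:,0],1)
    print(k,fa,fb,end=' ')
    va=np.array([S[k][0],S[k][1]]);A=[ray("scene",np.polyval(fa,v),v) for v in va]
    n=np.cross(A[0][1],A[1][1])
    vb=np.mean(T[k])
    for vb in (T[k][0],np.mean(T[k]),T[k][1]):
        o,d=ray("top",np.polyval(fb,vb),vb)
        l=n@(A[0][0]-o)/(n@d);print((o+d*l).round(1),end=' ')
    print()
# corners
print("near end top-cam", [onz("top",258.6,304.5,z).round(1) for z in(82,102)], "far end",[onz("top",231.2,243,z).round(1) for z in(82,102)])
for v in (240,264,285,304.5):
    pass
# scene edges with z
for nm,u,v in(("near end",395.2,220.3),("n/m",399.2,235),("m/f",405,251.3),("far end",410,268.7)):
    print(nm,[onz("scene",u,v,z).round(1) for z in (82,102)])
for nm,u,v in(("near end",258.8,304.7),("n/m",250.5,285),("m/f",241,264),("far end",231.4,243)):
    print(nm,[onz("top",u,v,z).round(1) for z in (82,102)])
E
```

```text
near [2.75984860e-01 3.33971669e+02] [  0.44170334 124.93852057] [449.9 196.5  70.2] [429.5 187.7  70.1] [409.  178.8  70.1] 
mid [2.86004452e-01 3.32862424e+02] [  0.43982624 125.12567117] [506.3 219.2  91.3] [484.7 210.   90.1] [463.  200.8  88.9] 
far [2.82300954e-01 3.34301341e+02] [  0.43974316 124.41755389] [561.  244.8  91.1] [540.5 236.   90.5] [520.1 227.3  89.8] 
near end top-cam [array([405.1, 177.8,  82. ]), array([405.2, 175.4, 102. ])] far end [array([573. , 251.3,  82. ]), array([570.8, 247.8, 102. ])]
near end [array([394.6, 170.5,  82. ]), array([410.6, 171.5, 102. ])]
n/m [array([446.2, 192.6,  82. ]), array([461.4, 193.3, 102. ])]
m/f [array([500.2, 220.1,  82. ]), array([514.7, 220.5, 102. ])]
far end [array([556.5, 245.1,  82. ]), array([570.3, 245.1, 102. ])]
near end [array([404.5, 177.3,  82. ]), array([404.7, 174.8, 102. ])]
n/m [array([457.8, 199.3,  82. ]), array([457.2, 196.6, 102. ])]
m/f [array([515.2, 224.8,  82. ]), array([513.8, 221.7, 102. ])]
far end [array([573. , 250.8,  82. ]), array([570.8, 247.3, 102. ])]
```

```bash
python3 - <<'E'
from h import *
s=cv2.imread("pics/scene0.png");t=cv2.imread("pics/top0.png")
def c(im,x0,y0,x1,y1,k,n):
    a=cv2.resize(im[y0:y1,x0:x1],None,fx=k,fy=k,interpolation=cv2.INTER_NEAREST)
    for x in range(x0,x1,5): cv2.putText(a,str(x),((x-x0)*k,10),0,.35,(0,255,255))
    for y in range(y0,y1,5): cv2.putText(a,str(y),(0,(y-y0)*k+5),0,.35,(0,255,255))
    cv2.imwrite(n,a)
c(t,370,168,460,238,8,"pics/t_rk_a.png")
c(t,370,235,460,305,8,"pics/t_rk_b.png")
E
```

```text
(no output)
```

View pics/t_rk_a.png

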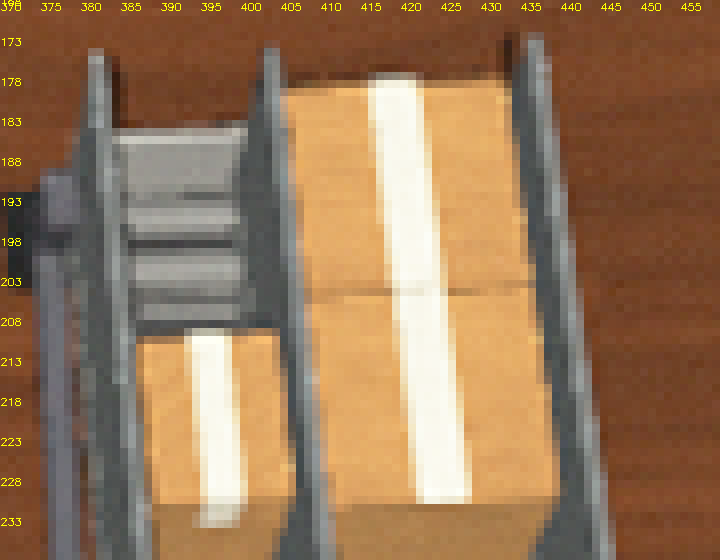

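View pics/t_rk_b.png

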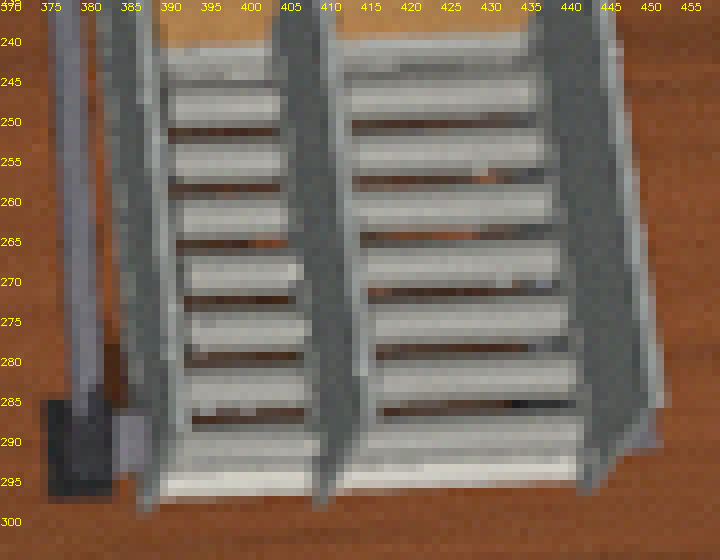

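```bash
cat > rack.py <<'E'
from h import *
def strip(im,guess,rows,hw=5):
    g=cv2.cvtColor(im,cv2.COLOR_BGR2GRAY).astype(float);out=[]
    p=np.polyfit([a[1] for a in guess],[a[0] for a in guess],1)
    for v in rows:
        c=np.polyval(p,v);xs=np.arange(int(round(c))-hw+2,int(round(c))+hw-1)
        b=im[v,xs].astype(float)
        w=g[v,xs];w=np.clip(w-np.median(w)-8,0,None)
        if w.sum()>0: out.append(((w*xs).sum()/w.sum(),v))
    out=np.array(out)
    for _ in range(3):
        q=np.polyfit(out[:,1],out[:,0],1);r=out[:,0]-np.polyval(q,out[:,1]);out=out[abs(r)<max(.5,1.5*r.std())]
    return q,out,r.std()
E
python3 - <<'E'
from rack import *
t=cv2.imread("pics/top0.png")
G={"L":([(381,176),(391.5,283)],range(180,284)),"M":([(402.5,180),(414,280)],range(180,282)),"R":([(436,178),(451,282)],range(178,284))}
Q={}
for k,(g,r) in G.items():
    q,o,sd=strip(t,g,r);Q[k]=q;print(k,q.round(4),np.polyval(q,[176,230,283]).round(2),len(o),round(sd,2))
# plane of wall tops: rack frame
from math import *
def frame(ox,oy,yaw):
    cy,sy=cos(yaw),sin(yaw);a=radians(15)
    x=np.array([cy*cos(a),sy*cos(a),-sin(a)]);y=np.array([-sy,cy,0.]);z=np.cross(x,y)
    return np.array([ox,oy,108.]),np.array([x,y,z]).T
def inter(u,v,n,O,R,h):
    o,d=ray(n,u,v);k=(h-R[:,2]@(o-O))/(R[:,2]@d);return R.T@(o+k*d-O)
from scipy.optimize import least_squares
yc={"L":73,"M":15,"R":-73}
# x constraint: bed/roller points: high end edge of first roller, stop etc. used later
def res(p):
    O,R=frame(p[0],p[1],p[2]);e=[]
    for k in Q:
        for v in(180,215,250,282):
            e.append(inter(np.polyval(Q[k],v),v,"top",O,R,88)[1]-yc[k])
    e.append((p[0]-p0)*1.0)
    return e
for p0 in(380,400,420):
    s=least_squares(res,[p0,-165,0.]);print(s.x[:2].round(1),degrees(s.x[2]),np.array(s.fun).round(1))
    O,R=frame(*s.x)
    print(" wall low end",[inter(u,v,"top",O,R,88).round(1) for u,v in((392,284),(414,283),(451.3,285))],"wall far end",[inter(u,v,"top",O,R,88).round(1) for u,v in((381,174),(402.5,174),(436,172))])
    print(" rollers v",[inter(397,v,"top",O,R,0)[0].round(1) for v in(247.5,254.5,261.5,268.5,275.5,282.5,290)], "stock front/rear top",[inter(u,v,"top",O,R,76).round(1) for u,v in((394.5,209.5),(399,230.5))],"stop face z28",inter(390,184,"top",O,R,28).round(1))
E
```

```text
L [9.460000e-02 3.654619e+02] [382.11 387.21 392.22] 69 0.47
M [1.057000e-01 3.858628e+02] [404.47 410.18 415.79] 69 0.33
R [1.378000e-01 4.125838e+02] [436.84 444.28 451.59] 94 0.09
[ 380.1 -246.4] 1.2588393491364342 [ 1.6  1.5  1.3  1.2 -1.  -0.6 -0.2  0.2 -0.8 -1.  -1.1 -1.2  0.1]
 wall low end [array([50.5, 75. , 88. ]), array([50.7, 19.7, 88. ]), array([ 41.3, -72.9,  88. ])] wall far end [array([363.1,  77.1,  88. ]), array([360.3,  18.7,  88. ]), array([362., -73.,  88.])]
 rollers v [np.float64(180.0), np.float64(159.6), np.float64(139.3), np.float64(119.3), np.float64(99.5), np.float64(79.8), np.float64(59.0)] stock front/rear top [array([260.7,  48.2,  76. ]), array([199.5,  41.9,  76. ])] stop face z28 [362.3  46.2  28. ]
[ 400.1 -244.9] 1.2513159482138336 [ 1.4  1.2  1.1  0.9 -1.  -0.6 -0.2  0.2 -0.5 -0.6 -0.8 -0.9  0.1]
 wall low end [array([29.7, 74.7, 88. ]), array([29.8, 19.6, 88. ]), array([ 20.5, -72.6,  88. ])] wall far end [array([341. ,  76.9,  88. ]), array([338.2,  18.6,  88. ]), array([339.9, -72.6,  88. ])]
 rollers v [np.float64(158.8), np.float64(138.4), np.float64(118.3), np.float64(98.3), np.float64(78.6), np.float64(59.0), np.float64(38.3)] stock front/rear top [array([239.,  48.,  76.]), array([178. ,  41.8,  76. ])] stop face z28 [340.3  46.   28. ]
[ 420.1 -243.5] 1.2437385422521 [ 1.1  0.9  0.8  0.6 -1.1 -0.6 -0.2  0.1 -0.1 -0.3 -0.5 -0.6  0.1]
 wall low end [array([ 8.8, 74.4, 88. ]), array([ 9. , 19.5, 88. ]), array([ -0.3, -72.3,  88. ])] wall far end [array([318.9,  76.6,  88. ]), array([316.1,  18.6,  88. ]), array([317.8, -72.3,  88. ])]
 rollers v [np.float64(137.6), np.float64(117.3), np.float64(97.2), np.float64(77.3), np.float64(57.6), np.float64(38.2), np.float64(17.5)] stock front/rear top [array([217.4,  47.9,  76. ]), array([156.6,  41.6,  76. ])] stop face z28 [318.3  45.9  28. ]
```

```bash
cat >> rack.py <<'E'
from math import *
def frame(ox,oy,yaw):
    cy,sy=cos(yaw),sin(yaw);a=radians(15)
    x=np.array([cy*cos(a),sy*cos(a),-sin(a)]);y=np.array([-sy,cy,0.]);z=np.cross(x,y)
    return np.array([ox,oy,108.]),np.array([x,y,z]).T
def inter(u,v,n,O,R,h):
    o,d=ray(n,u,v);k=(h-R[:,2]@(o-O))/(R[:,2]@d);return R.T@(o+k*d-O)
E
python3 - <<'E'
from rack import *
from scipy.optimize import least_squares
t=cv2.imread("pics/top0.png")
g=cv2.cvtColor(t,cv2.COLOR_BGR2GRAY)
for v in (200,215,245,260,275): print(v,"L",list(zip(range(378,396),g[v,378:396].tolist())),"\n   M",list(zip(range(398,420),g[v,398:420].tolist())))
E
```

```text
200 L [(378, 97), (379, 111), (380, 85), (381, 82), (382, 80), (383, 119), (384, 156), (385, 127), (386, 116), (387, 147), (388, 146), (389, 148), (390, 147), (391, 151), (392, 151), (393, 149), (394, 153), (395, 152)] 
   M [(398, 155), (399, 148), (400, 110), (401, 84), (402, 86), (403, 81), (404, 80), (405, 102), (406, 133), (407, 155), (408, 166), (409, 180), (410, 179), (411, 176), (412, 179), (413, 180), (414, 182), (415, 180), (416, 179), (417, 178), (418, 215), (419, 245)]
215 L [(378, 96), (379, 77), (380, 99), (381, 106), (382, 84), (383, 76), (384, 121), (385, 155), (386, 121), (387, 138), (388, 185), (389, 183), (390, 181), (391, 173), (392, 175), (393, 188), (394, 233), (395, 249)] 
   M [(398, 239), (399, 195), (400, 176), (401, 177), (402, 176), (403, 175), (404, 176), (405, 132), (406, 76), (407, 116), (408, 164), (409, 186), (410, 183), (411, 180), (412, 179), (413, 176), (414, 175), (415, 174), (416, 172), (417, 177), (418, 177), (419, 176)]
245 L [(378, 108), (379, 111), (380, 99), (381, 84), (382, 95), (383, 95), (384, 82), (385, 81), (386, 78), (387, 105), (388, 
[... 612 characters left out ...]
401, 134), (402, 138), (403, 138), (404, 139), (405, 118), (406, 89), (407, 86), (408, 81), (409, 85), (410, 82), (411, 77), (412, 116), (413, 156), (414, 153), (415, 151), (416, 156), (417, 154), (418, 159), (419, 157)]
275 L [(378, 84), (379, 107), (380, 111), (381, 109), (382, 81), (383, 65), (384, 82), (385, 95), (386, 99), (387, 81), (388, 84), (389, 84), (390, 117), (391, 148), (392, 120), (393, 116), (394, 155), (395, 136)] 
   M [(398, 153), (399, 152), (400, 152), (401, 154), (402, 152), (403, 153), (404, 156), (405, 157), (406, 152), (407, 159), (408, 132), (409, 81), (410, 83), (411, 86), (412, 82), (413, 82), (414, 121), (415, 138), (416, 136), (417, 166), (418, 167), (419, 165)]
```

```bash
python3 - <<'E'
from rack import *
from scipy.optimize import least_squares
t=cv2.imread("pics/top0.png")
qR,_,_=strip(t,[(436,178),(451,282)],range(178,284))
V=[200,215,245,260,275]
pts=[(u,v,75) for u,v in zip((383.0,384.0,387.2,388.7,390.0),V)]+[(u,v,17) for u,v in zip((405,406.9,410,411.9,413.8),V)]+[(np.polyval(qR,v),v,-73) for v in V]
def res(p):
    O,R=frame(*p);e=[inter(u,v,"top",O,R,88)[1]-y for u,v,y in pts]
    e+=[.3*(inter(u,v,"top",O,R,88)[0]+65) for u,v in((392,284.5),(414,284.5),(451.3,285.5))]
    e+=[(inter(u,v,"top",O,R,28)[0]-245)*.5 for u,v in((388,185.5),(396,184.5))]
    return e
s=least_squares(res,[490,-240,0]);print(s.x[:2],degrees(s.x[2]),np.array(s.fun).round(1))
O,R=frame(*s.x)
print(np.linalg.norm(s.fun))
print("rollers",[inter(398,v,"top",O,R,0)[0].round(1) for v in(247.5,254.5,261.5,268.5,275.5,282.5,290)])
for u,v in((394.5,209.3),(402,209),(399,230.7),(389,231)): print("stock top",inter(u,v,"top",O,R,76).round(1))
np.save("rack.npy",s.x)
for p in([0,44,0],[20,44,0],[245,44,0],[0,44,88],[129,44,0]): print(p,(O+R@np.array(p)).round(1))
# scene check: project wall tops
for p in([-65,75,88],[-65,13,88],[-65,-75,88],[245,75,88],[245,44,28]): print(p,proj("scene",O+R@np.array(p)).round(1))
E
```

```text
[ 484.6102915  -237.91586092] 1.4747858858605825 [-0.1  1.1  0.2  0.1  0.4  0.6  0.   0.8  0.3 -0.2 -0.9 -0.8 -0.6 -0.5
 -0.4  1.7  0.9 -1.2 -0.9  0. ]
3.246032303048532
rollers [np.float64(69.0), np.float64(48.9), np.float64(29.1), np.float64(9.5), np.float64(-9.9), np.float64(-29.2), np.float64(-49.5)]
stock top [148.1  45.6  76. ]
stock top [148.   25.9  76. ]
stock top [87.  39.7 76. ]
stock top [87.5 65.5 76. ]
[0, 44, 0] [ 483.5 -193.9  108. ]
[20, 44, 0] [ 502.8 -193.4  102.8]
[245, 44, 0] [ 720.1 -187.8   44.6]
[0, 44, 88] [ 506.2 -193.3  193. ]
[129, 44, 0] [ 608.  -190.7   74.6]
[-65, 75, 88] [283.  181.6]
[-65, 13, 88] [262.5 177.7]
[-65, -75, 88] [233.6 172.3]
[245, 75, 88] [254.6 281.5]
[245, 44, 28] [247.3 285.8]
```

```bash
cat > go.py <<'E'
import sys
from h import *
from cell import monitor
from scipy.spatial.transform import Rotation as Ro
def rel(x,y,z,yaw):
    s=monitor.state();R=Ro.from_euler('xyz',s["orientation"],degrees=True).as_matrix()
    d=R.T@(np.array([x,y,z])-s["position"])
    dy=(yaw-s["orientation"][2]+180)%360-180
    print("t",round(s["time_s"],2),"pos",s["position"].round(1),"ori",s["orientation"].round(2),"F",s["contact_force"].round(1),"op",round(s["opening"],1))
    m=max(1,abs(d).max()/150)
    print("offset",(d/150).round(3),"spin",round(-dy/180,4),"dist",round(float(np.linalg.norm(d)),1),"" if m==1 else "SPLIT: frac %s of offset"%(d/150/m).round(3))
if __name__=="__main__": rel(*map(float,sys.argv[1:5]))
E
python3 go.py 470 -150 430 -163.6
```

```text
t 0.1 pos [ 205.  -695.   403.6] ori [-9.0120e+01 -1.0000e-02 -1.6356e+02] F [-0.1  0.6  0.6] op 85.5
offset [-2.722 -0.17  -2.985] spin 0.0002 dist 606.6 SPLIT: frac [-0.912 -0.057 -1.   ] of offset
```

drive_tool --jaw '[-1,-1,-1,-1]' --pt "-0.25 -0.1 -0.27" --pt "-0.5 -0.17 -0.55" --pt "-0.75 -0.17 -0.8" --pt "-0.91 -0.17 -1" --spin '[0,0,0,0]'

```text
time_s: 0.6
position: [295.1, -509.9, 429.2]
orientation: [-90.2, 0.0, -163.4]
contact_force: [0.3, -0.8, 0.3]
opening: 85.4
```

drive_tool --jaw '[-1,-1,-1,-1]' --pt "-0.25 0 -0.27" --pt "-0.5 0 -0.55" --pt "-0.75 0 -0.8" --pt "-0.91 0 -1" --spin '[0,0,0,0]'

```text
time_s: 1.1
position: [384.2, -324.7, 429.6]
orientation: [-90.2, 0.1, -163.3]
contact_force: [0.1, -0.3, -0.4]
opening: 85.5
```

drive_tool --jaw '[-1,-1,-1,-1]' --pt "-0.25 0 -0.27" --pt "-0.5 0 -0.55" --pt "-0.75 0 -0.8" --pt "-0.91 0 -1" --spin '[0,0,0,0]'

```text
time_s: 1.6
position: [472.6, -139.2, 430.3]
orientation: [-90.2, 0.1, -163.1]
contact_force: [0.3, -1.1, -0.5]
opening: 85.2
```

```bash
python3 go.py 431 188.5 330 -156.2
```

```text
t 1.6 pos [ 472.6 -139.2  430.3] ori [-9.0240e+01  9.0000e-02 -1.6312e+02] F [ 0.3 -1.1 -0.5] op 85.2
offset [-0.368  0.678 -2.168] spin -0.0384 dist 345.2 SPLIT: frac [-0.17   0.313 -1.   ] of offset
```

drive_tool --jaw '[-1,-1,-1,-1]' --pt "-0.04 0 -0.28" --pt "-0.09 0 -0.55" --pt "-0.13 0 -0.8" --pt "-0.17 0 -1" --spin '[-0.02,-0.038,-0.038,-0.038]'

```text
time_s: 2.1
position: [452.7, 13.3, 430.7]
orientation: [-90.2, 0.1, -156.2]
contact_force: [0.4, -0.5, -0.1]
opening: 85.1
```

drive_tool --jaw '[-1,-1,-1,-1]' --pt "-0.01 0.1 -0.28" --pt "-0.03 0.2 -0.55" --pt "-0.04 0.3 -0.8" --pt "-0.05 0.4 -1" --spin '[0,0,0,0]'

```text
time_s: 2.6
position: [398.2, 155.1, 370.9]
orientation: [-90.3, 0.1, -156.1]
contact_force: [0.6, 0.1, -0.7]
opening: 85.3
```

```bash
python3 go.py 431 188.5 290 -156.2
```

```text
t 2.6 pos [398.2 155.1 370.9] ori [-9.0260e+01  8.0000e-02 -1.5614e+02] F [ 0.6  0.1 -0.7] op 85.3
offset [-0.289  0.541 -0.113] spin 0.0003 dist 93.5
```

drive_tool --jaw '[-1,-1,-1,-1,-1]' --pt "-0.15 0.25 -0.06" --pt "-0.289 0.5 -0.113" --pt "-0.289 0.541 -0.113" --pt "-0.289 0.541 -0.113" --pt "-0.289 0.541 -0.113" --spin '[0,0,0,0,0]'

```text
time_s: 3.22
position: [430.7, 187.7, 291.0]
orientation: [-90.2, 0.1, -156.2]
contact_force: [-0.7, -0.2, -0.6]
opening: 85.3
```

```bash
python3 - <<'E'
from h import *
from cell import capture
t=capture("top");s=capture("scene")
a=cv2.resize(t[200:330,190:310],None,fx=4,fy=4,interpolation=cv2.INTER_CUBIC)
b=cv2.resize(s[190:300,340:440],None,fx=4,fy=4,interpolation=cv2.INTER_CUBIC)
h=max(a.shape[0],b.shape[0]);A=np.zeros((h,800,3),np.uint8);A[:a.shape[0],:a.shape[1]][:,:400]=a[:,:400];A[:b.shape[0],400:]=b
cv2.imwrite("pics/pre.png",A)
E
python3 go.py 431 188.5 215 -156.2
```

```text
t 3.33 pos [430.9 187.9 291.1] ori [ -90.24    0.18 -156.2 ] F [ 0.6  0.9 -0.9] op 85.5
offset [-0.001  0.507 -0.001] spin 0.0 dist 76.1
```

View pics/pre.png

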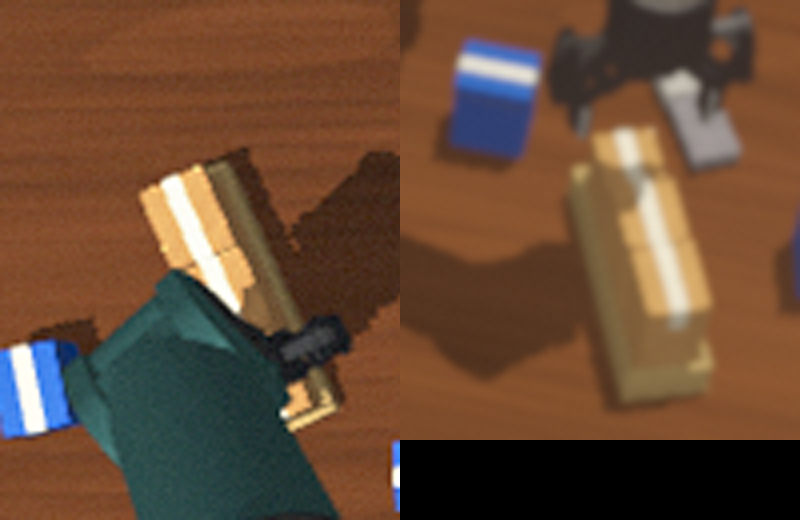

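drive_tool --jaw '[-1,-1,-1,-1,-1,-1,-1]' --pt "0 0.12 0" --pt "0 0.25 0" --pt "0 0.35 0" --pt "0 0.43 0" --pt "0 0.48 0" --pt "0 0.507 0" --pt "0 0.507 0" --spin '[0,0,0,0,0,0,0]'

```text
time_s: 4.2
position: [431.0, 188.3, 214.9]
orientation: [-90.2, 0.2, -156.2]
contact_force: [-0.2, 0.0, 0.1]
opening: 85.7
```

drive_tool --jaw '[-0.6,-0.3,-0.1,0,0.1,0.2]' --pt "0 0 0" --pt "0 0 0" --pt "0 0 0" --pt "0 0 0" --pt "0 0 0" --pt "0 0 0" --spin '[0,0,0,0,0,0]'

```text
time_s: 4.95
position: [431.4, 187.9, 215.4]
orientation: [-90.2, 0.2, -156.2]
contact_force: [0.2, -1.6, 5.4]
opening: 45.7
```

drive_tool --jaw '[0.4,0.4,0.4,0.4,0.4,0.4,0.4,0.4,0.4,0.4]' --pt "0 0 0" --pt "0 -0.05 0" --pt "0 -0.1 0" --pt "0 -0.2 0" --pt "0 -0.3 0" --pt "0 -0.4 0" --pt "0 -0.55 0" --pt "0 -0.7 0" --pt "0 -0.8 0" --pt "0 -0.8 0" --spin '[0,0,0,0,0,0,0,0,0,0]'

```text
time_s: 6.2
position: [431.4, 187.4, 336.7]
orientation: [-90.2, 0.4, -156.2]
contact_force: [0.5, 0.0, -3.3]
opening: 45.6
```

```bash
python3 - <<'E'
from h import *
from cell import capture
s=capture("scene")
cv2.imwrite("pics/lift.png",cv2.resize(s[150:300,330:470],None,fx=4,fy=4,interpolation=cv2.INTER_CUBIC))
E
python3 go.py 430 0 335 -178.5
```

```text
t 6.25 pos [431.1 187.2 335.8] ori [ -90.19    0.25 -156.24] F [ 0.1  0.4 -3.6] op 45.2
offset [ 0.51 -0.    1.14] spin 0.1237 dist 187.2 SPLIT: frac [ 0.447 -0.     1.   ] of offset
```

View pics/lift.png

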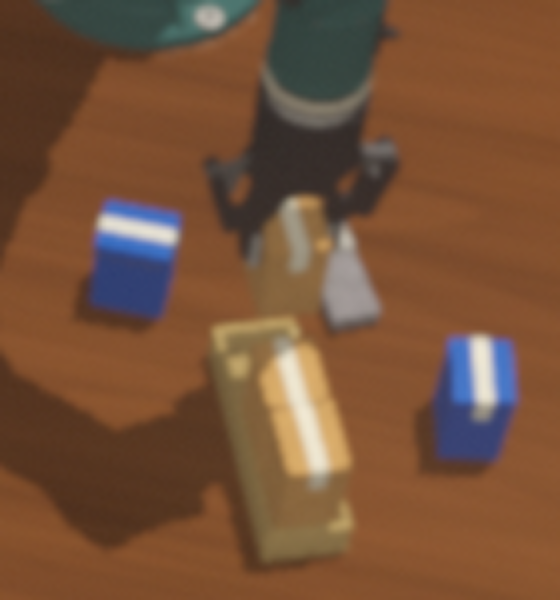

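drive_tool --jaw '[0.4,0.4,0.4,0.4,0.4,0.4,0.4,0.4]' --pt "0.03 0 0.08" --pt "0.1 0 0.22" --pt "0.18 0 0.4" --pt "0.26 0 0.58" --pt "0.34 0 0.76" --pt "0.4 0 0.9" --pt "0.44 0 0.98" --pt "0.45 0 1" --spin '[0.01,0.03,0.06,0.09,0.11,0.1237,0.1237,0.1237]'

```text
time_s: 7.25
position: [429.2, 21.4, 334.7]
orientation: [-90.2, 0.1, -178.7]
contact_force: [-0.1, -0.3, -4.5]
opening: 45.3
```

```bash
python3 go.py 440 -20 230 -178.5
```

```text
t 7.25 pos [429.2  21.4 334.7] ori [-9.0240e+01  9.0000e-02 -1.7865e+02] F [-0.1 -0.3 -4.5] op 45.3
offset [-0.064  0.697  0.28 ] spin -0.0008 dist 113.1
```

drive_tool --jaw '[0.4,0.4,0.4,0.4,0.4,0.4,0.4,0.4]' --pt "-0.02 0.08 0.07" --pt "-0.04 0.2 0.16" --pt "-0.06 0.34 0.24" --pt "-0.064 0.48 0.28" --pt "-0.064 0.6 0.28" --pt "-0.064 0.67 0.28" --pt "-0.064 0.697 0.28" --pt "-0.064 0.697 0.28" --spin '[0,0,0,0,0,0,0,0]'

```text
time_s: 8.25
position: [440.1, -19.7, 229.9]
orientation: [-90.2, 0.1, -178.6]
contact_force: [0.1, 0.9, -3.2]
opening: 45.5
```

```bash
python3 go.py 440 -20 209.5 -178.5
```

```text
t 8.25 pos [440.1 -19.7 229.9] ori [-9.0250e+01  9.0000e-02 -1.7862e+02] F [ 0.1  0.9 -3.2] op 45.5
offset [0.001 0.136 0.002] spin -0.0007 dist 20.4
```

drive_tool --jaw '[0.4,0.4,0.4,0.4,0.4,0.4,0.4,0.4]' --pt "0 0.03 0" --pt "0 0.07 0" --pt "0 0.1 0" --pt "0 0.115 0" --pt "0 0.125 0" --pt "0 0.13 0" --pt "0 0.134 0" --pt "0 0.134 0" --spin '[0,0,0,0,0,0,0,0]'

```text
time_s: 9.25
position: [440.2, -19.7, 209.9]
orientation: [-90.2, 0.1, -178.6]
contact_force: [0.6, 0.2, -3.9]
opening: 45.5
```

drive_tool --jaw '[0.4,0.4,0.4,0.4]' --pt "0 0.004 0" --pt "0 0.008 0" --pt "0 0.012 0" --pt "0 0.012 0" --spin '[0,0,0,0]'

```text
time_s: 9.75
position: [440.0, -19.6, 209.4]
orientation: [-90.2, 0.2, -178.6]
contact_force: [-3.0, 0.4, 15.7]
opening: 45.2
```

drive_tool --jaw '[0.1,-0.2,-0.5,-1,-1,-1]' --pt "0 -0.003 0" --pt "0 -0.003 0" --pt "0 -0.003 0" --pt "0 -0.003 0" --pt "0 -0.003 0" --pt "0 -0.003 0" --spin '[0,0,0,0,0,0]'

```text
time_s: 10.5
position: [440.1, -19.6, 209.8]
orientation: [-90.2, 0.1, -178.6]
contact_force: [-0.1, 0.5, 0.7]
opening: 85.2
```

drive_tool --jaw '[-1,-1,-1,-1,-1]' --pt "0 -0.15 0" --pt "0 -0.4 0" --pt "0 -0.7 0" --pt "0 -0.8 0" --pt "0 -0.8 0" --spin '[0,0,0,0,0]'

```text
time_s: 11.12
position: [440.0, -20.2, 330.8]
orientation: [-90.2, 0.3, -178.6]
contact_force: [0.8, 0.1, -0.7]
opening: 85.6
```

```bash
python3 - <<'E'
from h import *
from cell import capture
s=capture("scene");t=capture("top");cv2.imwrite("pics/put_t_full.png",t);cv2.imwrite("pics/put_s_full.png",s)
a=cv2.resize(t[200:320,280:380],None,fx=4,fy=4,interpolation=cv2.INTER_CUBIC)
b=cv2.resize(s[140:260,260:360],None,fx=4,fy=4,interpolation=cv2.INTER_CUBIC)
cv2.imwrite("pics/put.png",np.hstack([a,b]))
E
python3 go.py 440 -20 335 -88.5
```

```text
t 11.22 pos [439.4 -20.2 329.3] ori [-9.0230e+01  1.0000e-01 -1.7863e+02] F [-0.5 -0.6  0.4] op 85.4
offset [-0.004 -0.038 -0.001] spin -0.5007 dist 5.7
```

View pics/put.png

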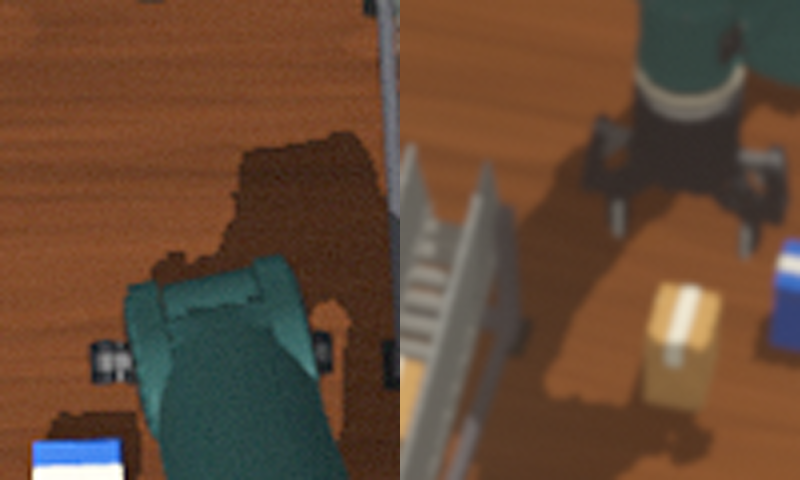

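```bash
python3 - <<'E'
from rack import *
s=cv2.imread("pics/put_s_full.png")
for v in range(212,229,2):
    row=s[v,318:345].astype(float);w=np.clip(row[:,0]-110,0,None)*(row[:,2]>150)
    k=np.where((row[:,2]>150)&(row[:,2]-row[:,0]>40)|(w>0))[0]
    if w.sum()>0:
        u=318+(w*np.arange(27)).sum()/w.sum();print(v,round(u,2),318+k.min(),318+k.max(),onz("scene",u,v,76).round(1), s[v,320:342,2].tolist())
# rack walls in scene: brightness rows
O,R=frame(*np.load("rack.npy"))
s0=cv2.imread("pics/scene0.png");g=cv2.cvtColor(s0,cv2.COLOR_BGR2GRAY)
for x in (-40,0,40,80,120,160,200,235):
    out=[]
    for y in(73,15,-73):
        u,v=proj("scene",O+R@np.array([x,y,88]));out.append((round(u,1),round(v,1),g[int(round(v)),int(round(u))-5:int(round(u))+6].tolist()))
    print(x,*out)
E
```

```text
212 331.92 324 338 [409.4 -23.6  76. ] [131, 131, 131, 137, 158, 186, 201, 204, 200, 200, 207, 214, 215, 210, 195, 176, 163, 157, 151, 145, 138, 135]
214 331.7 323 340 [417.2 -22.3  76. ] [128, 129, 132, 151, 181, 202, 209, 211, 213, 220, 230, 237, 238, 233, 222, 211, 206, 203, 195, 177, 154, 139]
216 331.1 323 340 [425.2 -22.1  76. ] [127, 129, 139, 166, 194, 208, 211, 213, 217, 228, 236, 239, 236, 228, 219, 214, 212, 211, 204, 182, 152, 133]
218 330.52 322 339 [433.2 -21.9  76. ] [130, 133, 152, 182, 202, 210, 212, 215, 223, 233, 238, 237, 232, 223, 216, 213, 212, 208, 193, 166, 140, 129]
220 329.97 322 339 [441.2 -21.5  76. ] [133, 144, 170, 195, 208, 211, 213, 218, 228, 235, 237, 234, 227, 218, 214, 213, 211, 202, 180, 151, 134, 128]
222 329.38 321 338 [449.1 -21.3  76. ] [135, 151, 181, 201, 210, 213, 216, 224, 233, 237, 236, 230, 222, 216, 214, 213, 207, 189, 162, 142, 134, 131]
224 328.85 322 338 [456.9 -20.9  76. ] [135, 141, 156, 176, 194, 204, 212, 220, 227, 228, 224, 217, 212, 212, 212, 210, 200, 179, 154, 140, 135, 133]
226 328.38 325 337 [464.7 -20.4  76. ] [133, 135, 13
[... 1825 characters left out ...]
7, 104, 98, 96, 98, 101]) (np.float64(212.0), np.float64(242.5), [93, 103, 121, 134, 130, 113, 103, 111, 133, 156, 168])
200 (np.float64(258.2), np.float64(266.1), [97, 100, 110, 126, 130, 118, 105, 100, 100, 100, 101]) (np.float64(238.1), np.float64(261.9), [173, 171, 165, 157, 141, 119, 105, 102, 101, 101, 100]) (np.float64(207.8), np.float64(255.6), [96, 102, 120, 131, 125, 110, 106, 121, 148, 164, 170])
235 (np.float64(254.8), np.float64(277.9), [137, 139, 141, 141, 131, 113, 103, 100, 100, 101, 107]) (np.float64(234.6), np.float64(273.7), [172, 170, 163, 150, 130, 111, 102, 102, 102, 102, 102]) (np.float64(204.1), np.float64(267.3), [95, 99, 113, 131, 134, 122, 108, 107, 125, 150, 166])
```

drive_tool --jaw '[-1,-1,-1,-1,-1,-1]' --pt "0 -0.05 -0.4" --pt "0 -0.05 -0.8" --pt "0 -0.05 -1" --pt "0 -0.05 -1" --pt "0 -0.05 -1" --pt "0 -0.05 -1" --spin '[-0.06,-0.12,-0.18,-0.24,-0.3,-0.36]'

```text
time_s: 11.98
position: [435.3, 129.8, 335.9]
orientation: [-90.2, 0.1, -113.8]
contact_force: [-0.1, -1.1, -0.2]
opening: 85.6
```

```bash
python3 - <<'E'
from rack import *
from cell import capture
t=capture("top");cv2.imwrite("pics/put_t2.png",t)
a=cv2.resize(t[200:300,290:400],None,fx=7,fy=6,interpolation=cv2.INTER_NEAREST)
cv2.imwrite("pics/put2.png",a)
m=((t[:,:,2]>150)&((t[:,:,2].astype(int)-t[:,:,0]>60)|(t[:,:,0]>190))).astype(np.uint8)
m[:, :310]=0;m[:,360:]=0;m[:215]=0;m[290:]=0
cs,_=cv2.findContours(m,0,2)
for c in cs:
    if cv2.contourArea(c)>100: print(cv2.minAreaRect(c),cv2.contourArea(c))
for v in range(225,260,2):
    row=t[v,310:360].astype(float);w=np.clip(row[:,0]-150,0,None)*(row[:,2]>150)
    if w.sum()>300:
        u=310+(w*np.arange(50)).sum()/w.sum();print(v,round(u,2),onz("top",u,v,76).round(1))
E
python3 go.py 440 -20 335 -88.6
```

```text
((330.5, 284.5), (9.0, 17.0), 90.0) 133.5
t 12.03 pos [435.4 129.6 335.9] ori [ -90.18    0.15 -113.58] F [-0.3  0.3  0. ] op 85.6
offset [0.902 0.002 0.427] spin -0.1388 dist 149.7
```

View pics/put2.png

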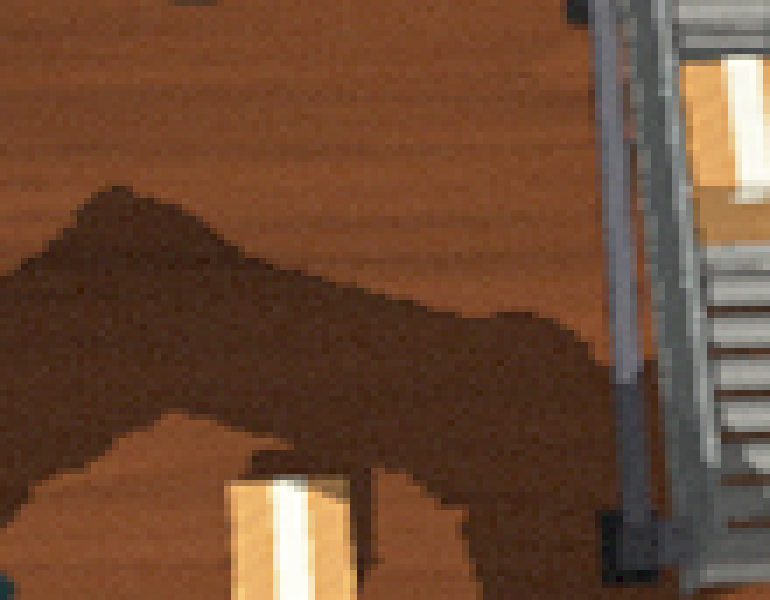

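```bash
python3 - <<'E'
from rack import *
t=cv2.imread("pics/put_t2.png")
g=t.astype(int)
P=[]
for v in range(281,303):
    row=g[v,315:350];b=row[:,0];w=np.clip(b-130,0,None)*(row[:,2]>180)
    if w.sum()>300:
        u=315+(w*np.arange(35)).sum()/w.sum();P.append(onz("top",u,v,76))
        if v%4==0: print(v,round(u,2),P[-1].round(1),row[:,2].tolist())
P=np.array(P)
q=np.polyfit(P[:,0],P[:,1],1);print("yaw",np.degrees(np.arctan(q[0])),"y at x=440",np.polyval(q,440))
print("far edge x",onz("top",329,279.8,76), [g[v,329].tolist() for v in range(276,304)])
E
```

```text
284 331.02 [456.2 -18.2  76. ] [127, 127, 130, 128, 128, 129, 125, 157, 223, 238, 237, 236, 235, 234, 248, 252, 253, 253, 248, 234, 234, 237, 241, 245, 209, 75, 71, 67, 104, 132, 128, 130, 129, 130, 130]
288 331.06 [445.4 -18.1  76. ] [133, 128, 130, 130, 132, 132, 133, 128, 202, 238, 233, 239, 238, 235, 247, 252, 252, 253, 249, 237, 233, 234, 237, 241, 209, 100, 65, 69, 104, 132, 130, 125, 124, 122, 124]
292 331.23 [434.6 -18.3  76. ] [136, 134, 140, 136, 137, 135, 137, 126, 200, 240, 233, 237, 235, 231, 247, 253, 253, 253, 252, 243, 231, 233, 236, 236, 227, 149, 64, 76, 99, 125, 132, 135, 133, 130, 133]
296 331.57 [423.8 -19.   76. ] [127, 132, 125, 127, 129, 130, 130, 127, 199, 235, 235, 236, 235, 236, 245, 252, 253, 253, 253, 246, 234, 236, 234, 232, 244, 213, 65, 109, 121, 122, 121, 123, 125, 121, 122]
300 331.7 [413.  -19.1  76. ] [130, 129, 129, 130, 128, 132, 134, 129, 207, 246, 242, 241, 241, 237, 240, 254, 255, 255, 255, 247, 227, 228, 228, 228, 237, 200, 128, 129, 131, 131, 132, 128, 128, 130, 131]
yaw 1.4095564221812522 y at x=440 -18.262959458700536
far edge x [467.62880275 -12.99398904  76.        ] [[33, 44, 70], [29, 43, 70], [20, 35, 67], [67, 80, 94], [170, 200, 214], [236, 254, 255], [227, 247, 251], [224, 244, 249], [212, 240, 248], [214, 242, 249], [219, 243, 250], [214, 242, 249], [208, 237, 247], [202, 233, 245], [203, 235, 247], [209, 238, 248], [211, 236, 247], [206, 234, 247], [200, 235, 247], [179, 227, 246], [177, 224, 245], [176, 225, 244], [178, 223, 245], [171, 222, 245], [150, 208, 240], [128, 166, 204], [37, 62, 114], [39, 70, 122]]
```

drive_tool --jaw '[-1,-1,-1,-1,-1,-1]' --pt "0.3 0.05 0.14" --pt "0.6 0.1 0.28" --pt "0.85 0.15 0.4" --pt "0.902 0.2 0.427" --pt "0.902 0.25 0.427" --pt "0.902 0.25 0.427" --spin '[-0.05,-0.1,-0.1388,-0.1388,-0.1388,-0.1388]'

```text
time_s: 12.78
position: [439.8, -18.4, 297.2]
orientation: [-90.2, 0.3, -88.5]
contact_force: [-0.2, -0.3, 0.2]
opening: 85.2
```

```bash
python3 go.py 439.8 -19.8 205 -88.6
```

```text
t 12.78 pos [439.8 -18.4 297.2] ori [-90.17   0.27 -88.49] F [-0.2 -0.3  0.2] op 85.2
offset [0.012 0.614 0.002] spin 0.0006 dist 92.2
```

drive_tool --jaw '[-1,-1,-1,-1,-1,-1,-1,-1]' --pt "0.012 0.05 0" --pt "0.012 0.12 0" --pt "0.012 0.24 0" --pt "0.012 0.36 0" --pt "0.012 0.48 0" --pt "0.012 0.57 0" --pt "0.012 0.612 0" --pt "0.012 0.612 0" --spin '[0,0,0,0,0,0,0,0]'

```text
time_s: 13.78
position: [439.5, -19.4, 204.9]
orientation: [-90.2, 0.3, -88.4]
contact_force: [-0.5, -0.4, -0.4]
opening: 85.3
```

```bash
python3 go.py 439.8 -19.8 205 -88.6
```

```text
t 13.78 pos [439.5 -19.4 204.9] ori [-90.22   0.26 -88.44] F [-0.5 -0.4 -0.4] op 85.3
offset [ 0.003 -0.     0.002] spin 0.0009 dist 0.6
```

drive_tool --jaw '[-0.8,-0.6,-0.45,-0.35,-0.25,-0.1,0,0]' --pt "0.003 0 0" --pt "0.003 0 0" --pt "0.003 0 0" --pt "0.003 0 0" --pt "0.003 0 0" --pt "0.003 0 0" --pt "0.003 0 0" --pt "0.003 0 0" --spin '[0,0,0,0,0,0,0,0]'

```text
time_s: 14.78
position: [439.9, -19.8, 205.5]
orientation: [-90.1, 0.3, -88.5]
contact_force: [-0.6, -1.5, 6.5]
opening: 57.5
```

drive_tool --jaw '[0.2,0.2,0.2,0.2,0.2,0.2,0.2,0.2,0.2]' --pt "0 0 0" --pt "0 -0.04 0" --pt "0 -0.12 0" --pt "0 -0.26 0" --pt "0 -0.44 0" --pt "0 -0.62 0" --pt "0 -0.8 0" --pt "0 -0.95 0" --pt "0 -1 0" --spin '[0,0,0,0,0,0,0,0,0]'

```text
time_s: 15.9
position: [439.8, -20.6, 356.4]
orientation: [-90.1, 0.2, -88.5]
contact_force: [0.6, -0.0, -3.2]
opening: 57.3
```

```bash
python3 - <<'E'
from h import *
from cell import capture
s=capture("scene")
cv2.imwrite("pics/lift2.png",cv2.resize(s[130:270,250:390],None,fx=4,fy=4,interpolation=cv2.INTER_CUBIC))
E
python3 - <<'E'
import sys;sys.path.insert(0,'.')
import os;os.chdir('.')
from rack import *
O,R=frame(*np.load("rack.npy"));O[1]-=1.2
for x in(-10,0,10): print(x,(O+R@np.array([x,44,0])).round(1))
E
python3 go.py 483.5 -195.1 355 -88.5
```

```text
-10 [ 473.8 -195.4  110.6]
0 [ 483.5 -195.1  108. ]
10 [ 493.1 -194.9  105.4]
t 15.95 pos [439.9 -20.7 356.5] ori [-90.05   0.23 -88.48] F [ 0.4 -0.3 -3.8] op 57.4
offset [1.17  0.005 0.259] spin 0.0001 dist 179.8 SPLIT: frac [1.    0.005 0.222] of offset
```

View pics/lift2.png

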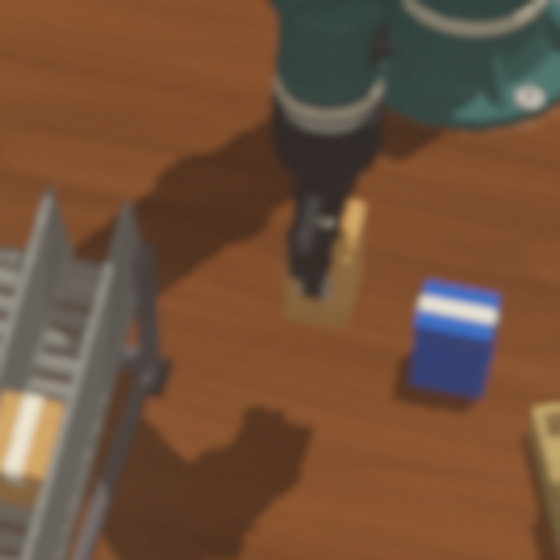

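drive_tool --jaw '[0.2,0.2,0.2,0.2,0.2,0.2,0.2,0.2,0.2,0.2]' --pt "0.02 -0.08 0" --pt "0.06 -0.2 0.02" --pt "0.12 -0.34 0.04" --pt "0.2 -0.48 0.08" --pt "0.3 -0.58 0.12" --pt "0.42 -0.6 0.16" --pt "0.55 -0.6 0.2" --pt "0.68 -0.6 0.25" --pt "0.78 -0.6 0.29" --pt "0.8 -0.6 0.29" --spin '[0,0,0,0,0,0,0,0,0,0]'

```text
time_s: 17.2
position: [487.2, -141.3, 445.5]
orientation: [-90.1, 0.3, -88.6]
contact_force: [-0.3, 0.4, -3.8]
opening: 57.0
```

```bash
python3 go.py 483.5 -195.1 446 -88.5
```

```text
t 17.2 pos [ 487.2 -141.3  445.5] ori [-90.08   0.27 -88.6 ] F [-0.3  0.4 -3.8] op 57.0
offset [ 0.358 -0.005 -0.033] spin -0.0005 dist 53.9
```

drive_tool --jaw '[0.2,0.2,0.2,0.2,0.2,0.2]' --pt "0.08 0 -0.01" --pt "0.18 0 -0.02" --pt "0.28 0 -0.03" --pt "0.34 0 -0.033" --pt "0.358 0 -0.033" --pt "0.358 0 -0.033" --spin '[0,0,0,0,0,0]'

```text
time_s: 17.95
position: [483.6, -195.0, 445.3]
orientation: [-90.1, 0.3, -88.6]
contact_force: [0.2, 0.5, -3.2]
opening: 57.4
```

```bash
python3 - <<'E'
from h import *
from cell import capture
s=capture("scene");t=capture("top")
a=cv2.resize(t[180:300,360:460],None,fx=4,fy=4,interpolation=cv2.INTER_CUBIC)
b=cv2.resize(s[140:260,210:310],None,fx=4,fy=4,interpolation=cv2.INTER_CUBIC)
cv2.imwrite("pics/over.png",np.hstack([a,b]))
E
python3 go.py 483.5 -195.1 331 -88.5
```

```text
t 18.05 pos [ 483.6 -194.5  445.3] ori [-90.07   0.29 -88.54] F [ 1.1  0.3 -2.9] op 57.6
offset [ 0.008  0.762 -0.   ] spin -0.0002 dist 114.3
```

View pics/over.png

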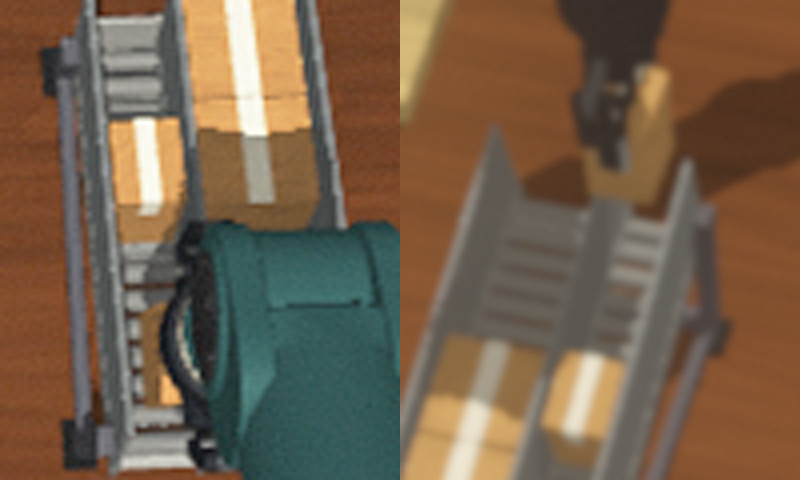

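drive_tool --jaw '[0.2,0.2,0.2,0.2,0.2,0.2,0.2]' --pt "0.005 0.05 0" --pt "0.005 0.12 0" --pt "0.005 0.18 0" --pt "0.005 0.23 0" --pt "0.005 0.28 0" --pt "0.005 0.33 0" --pt "0.005 0.33 0" --spin '[0,0,0,0,0,0,0]'

```text
time_s: 18.92
position: [483.3, -195.0, 395.1]
orientation: [-90.1, 0.3, -88.5]
contact_force: [-0.4, 0.2, -2.3]
opening: 57.7
```

```bash
python3 - <<'E'
from h import *
from cell import capture
s=capture("scene");t=capture("top")
a=cv2.resize(t[220:300,370:430],None,fx=6,fy=6,interpolation=cv2.INTER_CUBIC)
b=cv2.resize(s[150:230,240:300],None,fx=6,fy=6,interpolation=cv2.INTER_CUBIC)
cv2.imwrite("pics/over2.png",np.hstack([a,b]))
E
python3 go.py 483.5 -195.1 331 -88.5
```

```text
t 19.02 pos [ 483.7 -195.   395.9] ori [-90.06   0.29 -88.54] F [ 0.1  0.2 -2.3] op 57.7
offset [ 0.003  0.432 -0.001] spin -0.0002 dist 64.9
```

View pics/over2.png

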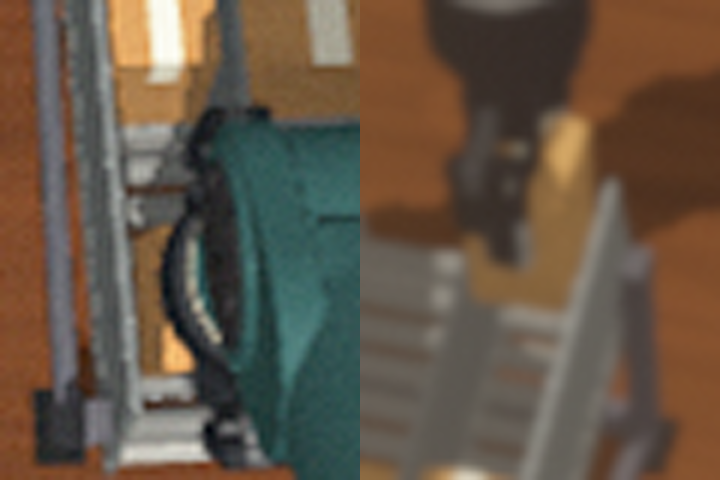

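drive_tool --jaw '[0.2,0.2,0.2,0.2,0.2,0.2,0.2]' --pt "0.003 0.05 0" --pt "0.003 0.1 0" --pt "0.003 0.16 0" --pt "0.003 0.22 0" --pt "0.003 0.27 0" --pt "0.003 0.3 0" --pt "0.003 0.3 0" --spin '[0,0,0,0,0,0,0]'

```text
time_s: 19.9
position: [483.6, -195.2, 350.5]
orientation: [-90.1, 0.3, -88.5]
contact_force: [0.2, -0.5, -3.0]
opening: 57.2
```

drive_tool --jaw '[0.2,0.2,0.2,0.2,0.2,0.2]' --pt "0 0.03 0" --pt "0 0.06 0" --pt "0 0.09 0" --pt "0 0.115 0" --pt "0 0.13 0" --pt "0 0.13 0" --spin '[0,0,0,0,0,0]'

```text
time_s: 20.65
position: [483.5, -195.1, 330.8]
orientation: [-90.1, 0.3, -88.5]
contact_force: [-0.1, 0.3, -2.2]
opening: 57.5
```

Free so far. Now down to touch in small steps.

drive_tool --jaw '[0.2,0.2,0.2,0.2,0.2]' --pt "0 0.015 0" --pt "0 0.03 0" --pt "0 0.042 0" --pt "0 0.05 0" --pt "0 0.05 0" --spin '[0,0,0,0,0]'

```text
time_s: 21.28
position: [483.5, -195.0, 323.2]
orientation: [-90.1, 0.3, -88.5]
contact_force: [-0.8, 0.4, -3.7]
opening: 57.7
```

drive_tool --jaw '[0.2,0.2,0.2]' --pt "0 0.008 0" --pt "0 0.013 0" --pt "0 0.013 0" --spin '[0,0,0]'

```text
time_s: 21.65
position: [483.5, -195.0, 321.3]
orientation: [-90.1, 0.3, -88.5]
contact_force: [-0.4, 0.0, -3.5]
opening: 57.5
```

drive_tool --jaw '[0.2,0.2,0.2]' --pt "0 0.007 0" --pt "0 0.01 0" --pt "0 0.01 0" --spin '[0,0,0]'

```text
time_s: 22.02
position: [484.8, -194.9, 320.8]
orientation: [-89.9, 0.3, -88.5]
contact_force: [1.8, 0.8, 5.6]
opening: 57.2
```

drive_tool --jaw '[-0.3,-0.36,-0.39,-0.42,-0.45,-0.48,-0.51,-0.54]' --pt "0 0 0" --pt "0 0 0.005" --pt "0 0 0.01" --pt "0 0 0.018" --pt "0 0 0.026" --pt "0 0 0.034" --pt "0 0 0.042" --pt "0 0 0.05" --spin '[0,0,0,0,0,0,0,0]'

```text
time_s: 23.02
position: [492.5, -194.6, 320.8]
orientation: [-89.9, 0.3, -88.5]
contact_force: [1.4, 0.4, -0.9]
opening: 65.6
```

```bash
python3 - <<'E'
from h import *
from cell import capture
s=capture("scene");t=capture("top")
a=cv2.resize(t[220:300,370:430],None,fx=6,fy=6,interpolation=cv2.INTER_CUBIC)
b=cv2.resize(s[170:250,240:300],None,fx=6,fy=6,interpolation=cv2.INTER_CUBIC)
cv2.imwrite("pics/tip1.png",np.hstack([a,b]))
E
```

```text
(no output)
```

View pics/tip1.png

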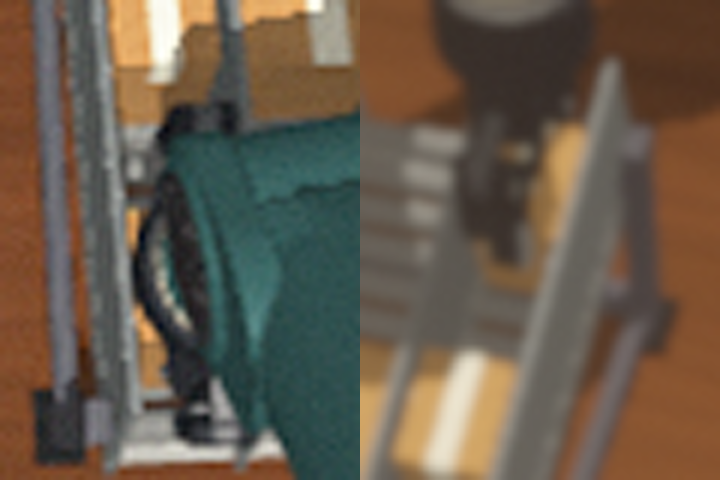

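drive_tool --jaw '[-0.57,-0.6,-0.63,-0.66,-0.7,-0.74,-0.78,-0.78]' --pt "0 0 0.004" --pt "0 0 0.008" --pt "0 0 0.012" --pt "0 0 0.016" --pt "0 0 0.02" --pt "0 0 0.024" --pt "0 0 0.028" --pt "0 0 0.028" --spin '[0,0,0,0,0,0,0,0]'

```text
time_s: 24.12
position: [496.9, -194.5, 320.9]
orientation: [-89.8, 0.3, -88.5]
contact_force: [0.3, 0.9, -0.2]
opening: 75.9
```

```bash
python3 - <<'E'
from h import *
from cell import capture
s=capture("scene")
b=cv2.resize(s[165:245,230:310],None,fx=7,fy=7,interpolation=cv2.INTER_CUBIC)
cv2.imwrite("pics/tip2.png",b)
E
```

```text
(no output)
```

View pics/tip2.png

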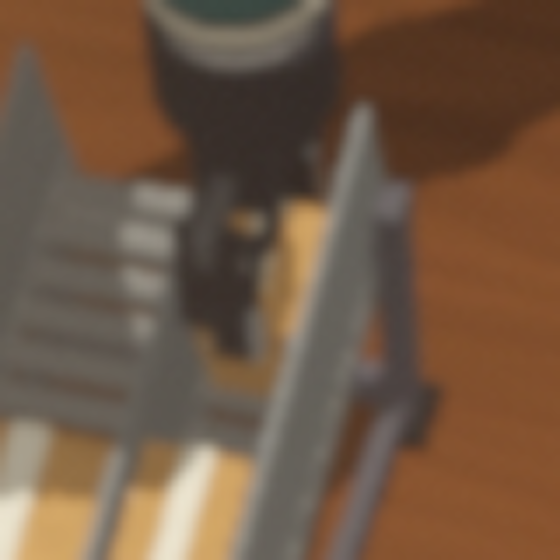

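drive_tool --jaw '[-0.9,-1,-1,-1,-1,-1,-1,-1,-1,-1]' --pt "0 0 0" --pt "0 0 0.005" --pt "0 -0.04 0.015" --pt "0 -0.1 0.032" --pt "0 -0.18 0.053" --pt "0 -0.28 0.08" --pt "0 -0.4 0.112" --pt "0 -0.55 0.15" --pt "0 -0.7 0.15" --pt "0 -0.8 0.15" --spin '[0,0,0,0,0,0,0,0,0,0]'

```text
time_s: 25.42
position: [519.5, -194.4, 442.9]
orientation: [-89.7, 0.2, -88.5]
contact_force: [-0.1, -0.0, -0.0]
opening: 85.5
```

```bash
python3 - <<'E'
from h import *
from cell import capture
s=capture("scene");t=capture("top");cv2.imwrite("pics/rel_s.png",s);cv2.imwrite("pics/rel_t.png",t)
a=cv2.resize(t[170:310,360:460],None,fx=4,fy=4,interpolation=cv2.INTER_CUBIC)
b=cv2.resize(s[165:305,200:300],None,fx=4,fy=4,interpolation=cv2.INTER_CUBIC)
cv2.imwrite("pics/rel.png",np.hstack([a,b]))
E
```

```text
(no output)
```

View pics/rel.png

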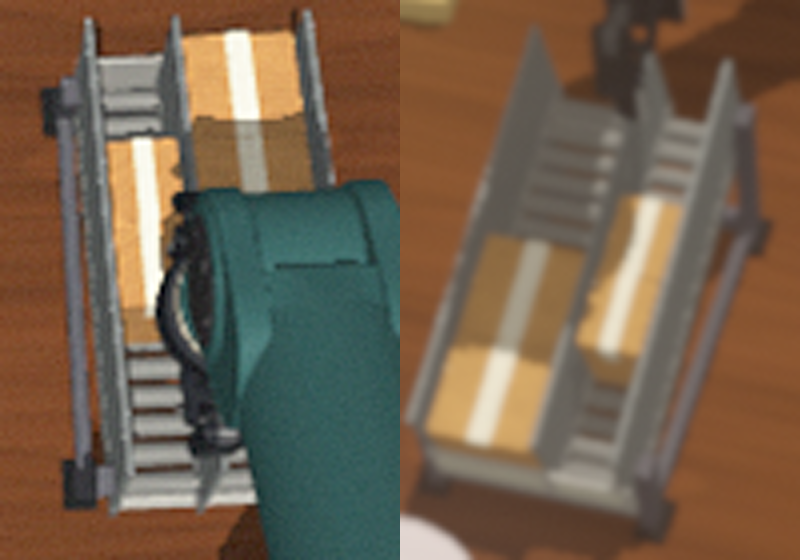

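drive_tool --jaw '[-0.5,0,0.5,1]' --pt "0 0 -0.15" --pt "0 0 -0.35" --pt "0 0 -0.5" --pt "0 0 -0.5" --spin '[0,0,0,0]'

```text
time_s: 26.02
position: [443.0, -196.6, 441.8]
orientation: [-89.8, 0.2, -88.6]
contact_force: [-0.5, -0.5, -0.7]
opening: 12.1
```

```bash
python3 - <<'E'
from rack import *
from cell import capture
s=capture("scene");t=capture("top");cv2.imwrite("pics/rel_s2.png",s);cv2.imwrite("pics/rel_t2.png",t)
a=cv2.resize(t[170:310,360:460],None,fx=4,fy=4,interpolation=cv2.INTER_CUBIC)
b=cv2.resize(s[165:305,200:300],None,fx=4,fy=4,interpolation=cv2.INTER_CUBIC)
cv2.imwrite("pics/rel2.png",np.hstack([a,b]))
O,R=frame(*np.load("rack.npy"));O[1]-=1.2
def lane(n,im,h=76,y=35):
    # profile along the lane at top plane
    out=[]
    for x in np.arange(-20,240,2.):
        u,v=proj(n,O+R@np.array([x,y,h]));out.append(cv2.getRectSubPix(im,(1,1),(float(u),float(v)))[0,0].tolist())
    return out
s1=cv2.imread("pics/rel_s.png");t1=cv2.imread("pics/rel_t.png")
for n,im,y in(("scene",s1,55),("scene",s,55),("top",t1,55),("top",t,55)):
    p=np.array(lane(n,im,76,y)).astype(int);k=(p[:,2]>150)&(p[:,2]-p[:,0]>50)
    xs=np.arange(-20,240,2.)[k];print(n,xs.min() if len(xs) else None,xs.max() if len(xs) else None)
E
python3 go.py 460 -195 440 -88.5
```

```text
scene 44.0 162.0
scene 62.0 180.0
top 22.0 160.0
top 38.0 178.0
t 26.12 pos [ 445.2 -196.5  442.5] ori [-89.6    0.21 -88.52] F [0.3 0.5 0.6] op 0.0
offset [-0.007  0.018  0.099] spin -0.0001 dist 15.1
```

View pics/rel2.png

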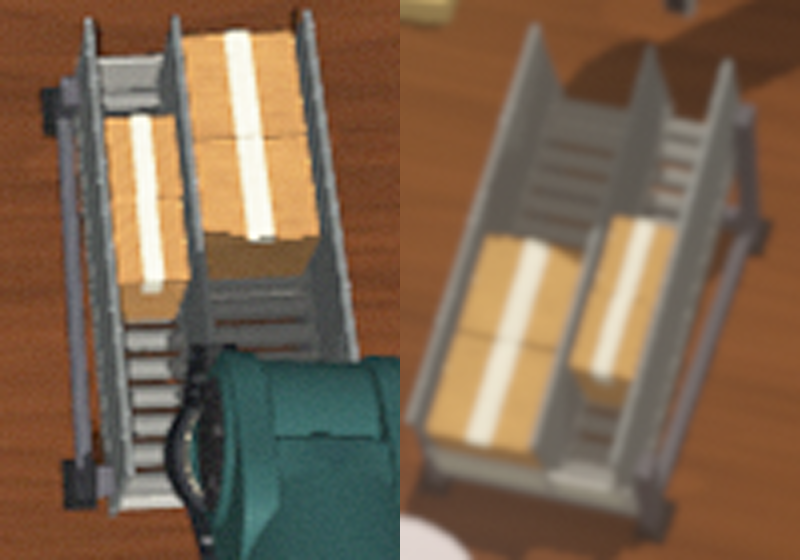

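```bash
python3 go.py 510 -194.4 325 -88.5
```

```text
t 26.12 pos [ 445.2 -196.5  442.5] ori [-89.6    0.21 -88.52] F [0.3 0.5 0.6] op 0.0
offset [0.    0.787 0.427] spin -0.0001 dist 134.2
```

drive_tool --jaw '[1,1,1,1,1,1,1,1]' --pt "0 0.02 0.2" --pt "0 0.08 0.38" --pt "0 0.22 0.427" --pt "0 0.38 0.427" --pt "0 0.54 0.427" --pt "0 0.7 0.427" --pt "0 0.77 0.427" --pt "0 0.78 0.427" --spin '[0,0,0,0,0,0,0,0]'

```text
time_s: 27.12
position: [509.7, -194.2, 325.0]
orientation: [-89.7, 0.3, -88.5]
contact_force: [-0.2, -0.9, 0.0]
opening: 0.0
```

```bash
cat > look.py <<'E'
import sys
from rack import *
from cell import capture,monitor
k=sys.argv[1]
s=capture("scene");t=capture("top");cv2.imwrite(f"pics/{k}_s.png",s);cv2.imwrite(f"pics/{k}_t.png",t)
a=cv2.resize(t[170:310,360:460],None,fx=4,fy=4,interpolation=cv2.INTER_CUBIC)
b=cv2.resize(s[165:305,200:300],None,fx=4,fy=4,interpolation=cv2.INTER_CUBIC)
cv2.imwrite(f"pics/{k}.png",np.hstack([a,b]))
O,R=frame(*np.load("rack.npy"));O[1]-=1.2
for n,im in(("scene",s),("top",t)):
    xs=np.arange(-20,260,1.);p=[]
    for x in xs:
        u,v=proj(n,O+R@np.array([x,55,76]));p.append(cv2.getRectSubPix(im,(1,1),(float(u),float(v)))[0,0])
    p=np.array(p).astype(int);q=(p[:,2]>150)&(p[:,2]-p[:,0]>50);print(n,xs[q].min(),xs[q].max())
st=monitor.state();print(round(st["time_s"],2),st["position"].round(1),st["contact_force"].round(1))
E
python3 look.py p1
```

```text
scene 85.0 204.0
top 69.0 204.0
27.23 [ 510.2 -194.3  326.2] [-0.1  0.1  0.1]
```

View pics/p1.png

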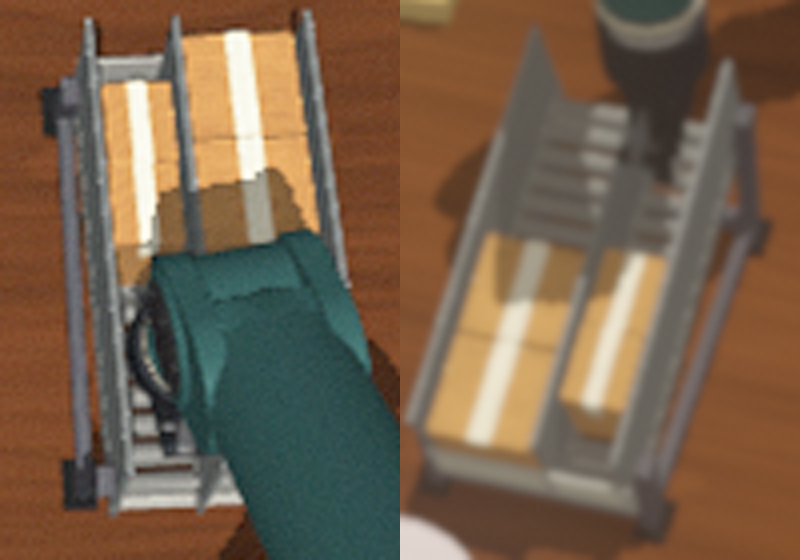

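drive_tool --jaw '[1,1,1,1,1,1,1,1,1,1,1,1,1,1,1,1]' --pt "0 0.01 0.02" --pt "0 0.02 0.04" --pt "0 0.03 0.06" --pt "0 0.04 0.08" --pt "0 0.05 0.1" --pt "0 0.06 0.12" --pt "0 0.07 0.14" --pt "0 0.08 0.16" --pt "0 0.09 0.18" --pt "0 0.1 0.2" --pt "0 0.11 0.22" --pt "0 0.12 0.24" --pt "0 0.13 0.26" --pt "0 0.14 0.28" --pt "0 0.15 0.28" --pt "0 0.15 0.28" --spin '[0,0,0,0,0,0,0,0,0,0,0,0,0,0,0,0]'

```text
time_s: 29.22
position: [552.2, -193.2, 303.8]
orientation: [-89.6, 0.2, -88.5]
contact_force: [-0.8, -0.1, -0.2]
opening: -0.3
```

```bash
python3 look.py p2; python3 go.py 585 -192.5 290 -88.5
```

```text
scene 126.0 245.0
top 113.0 243.0
29.32 [ 552.2 -193.2  304. ] [-1.  -0.3  0.1]
t 29.32 pos [ 552.2 -193.2  304. ] ori [-89.58   0.2  -88.51] F [-1.  -0.3  0.1] op -0.1
offset [0.002 0.095 0.218] spin -0.0001 dist 35.6
```

View pics/p2.png

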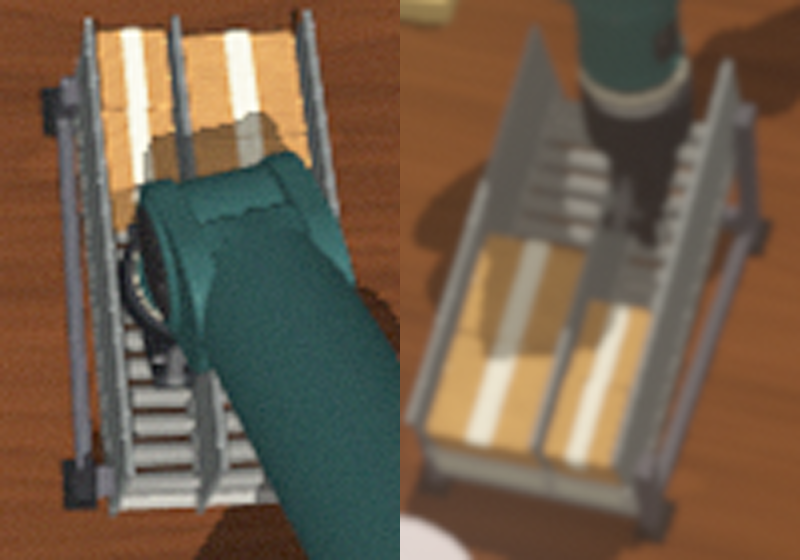

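```bash
python3 go.py 594 -192.2 292 -88.5
```

```text
t 29.32 pos [ 552.2 -193.2  304. ] ori [-89.58   0.2  -88.51] F [-1.  -0.3  0.1] op -0.1
offset [0.001 0.082 0.278] spin -0.0001 dist 43.5
```

drive_tool --jaw '[1,1,1,1,1,1,1,1]' --pt "0 0.01 0.04" --pt "0 0.03 0.1" --pt "0 0.045 0.16" --pt "0 0.06 0.21" --pt "0 0.07 0.24" --pt "0 0.078 0.26" --pt "0 0.08 0.275" --pt "0 0.08 0.28" --spin '[0,0,0,0,0,0,0,0]'

```text
time_s: 30.32
position: [594.3, -192.0, 292.3]
orientation: [-89.6, 0.2, -88.5]
contact_force: [-0.9, 1.2, -0.7]
opening: -0.2
```

drive_tool --jaw '[1,1,1,1]' --pt "0 0 0.007" --pt "0 0 0.014" --pt "0 0 0.021" --pt "0 0 0.021" --spin '[0,0,0,0]'

```text
time_s: 30.82
position: [597.5, -191.9, 292.4]
orientation: [-89.6, 0.2, -88.5]
contact_force: [0.5, 0.3, -0.1]
opening: -0.1
```

drive_tool --jaw '[1,1,1,1]' --pt "0 0 0.006" --pt "0 0 0.012" --pt "0 0 0.018" --pt "0 0 0.018" --spin '[0,0,0,0]'

```text
time_s: 31.32
position: [600.3, -191.9, 292.4]
orientation: [-89.6, 0.2, -88.5]
contact_force: [0.8, -0.8, 0.9]
opening: -0.0
```

drive_tool --jaw '[1,1,1,1]' --pt "0 0 0.006" --pt "0 0 0.01" --pt "0 0 0.014" --pt "0 0 0.014" --spin '[0,0,0,0]'

```text
time_s: 31.82
position: [602.5, -191.8, 292.4]
orientation: [-89.6, 0.2, -88.5]
contact_force: [-1.4, -0.5, 0.3]
opening: -0.2
```

drive_tool --jaw '[1,1,1,1]' --pt "0 0 0.005" --pt "0 0 0.01" --pt "0 0 0.014" --pt "0 0 0.014" --spin '[0,0,0,0]'

```text
time_s: 32.33
position: [604.6, -191.7, 292.4]
orientation: [-89.6, 0.2, -88.5]
contact_force: [-0.1, -0.6, 0.4]
opening: -0.0
```

drive_tool --jaw '[1,1,1,1]' --pt "0 0 0.005" --pt "0 0 0.01" --pt "0 0 0.014" --pt "0 0 0.014" --spin '[0,0,0,0]'

```text
time_s: 32.83
position: [606.8, -191.6, 292.4]
orientation: [-89.6, 0.2, -88.5]
contact_force: [-1.0, -0.1, -0.4]
opening: 0.1
```

```bash
python3 look.py p3
```

```text
scene 147.0 245.0
top 171.0 243.0
32.92 [ 606.7 -191.7  292.4] [0.2 0.2 0.9]
```

View pics/p3.png

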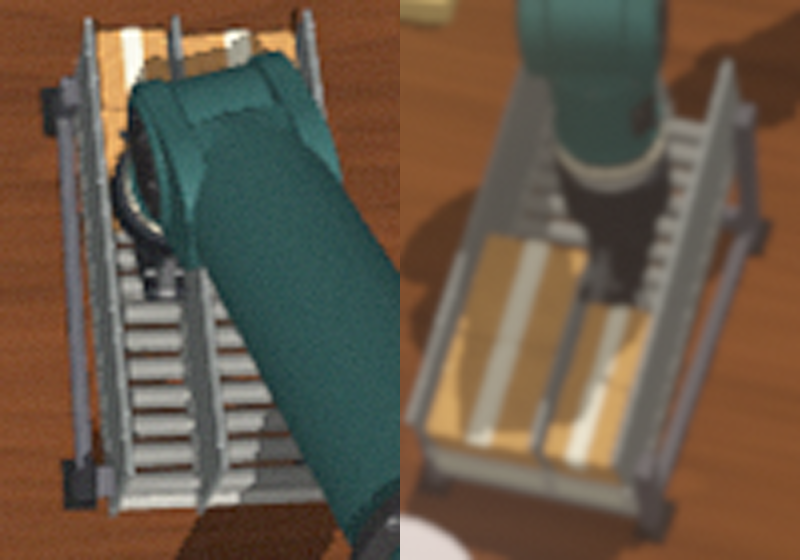

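drive_tool --jaw '[1,1,1,1,1]' --pt "0 0 0.005" --pt "0 0 0.01" --pt "0 0 0.015" --pt "0 0 0.018" --pt "0 0 0.018" --spin '[0,0,0,0,0]'

```text
time_s: 33.55
position: [608.3, -191.6, 292.3]
orientation: [-89.8, 0.2, -88.5]
contact_force: [-5.9, 1.5, 4.5]
opening: 0.1
```

drive_tool --jaw '[1,1,1,1,1]' --pt "0 0 0.005" --pt "0 0 0.01" --pt "0 0 0.014" --pt "0 0 0.014" --pt "0 0 0.014" --spin '[0,0,0,0,0]'

```text
time_s: 34.17
position: [609.1, -191.6, 292.3]
orientation: [-90.1, 0.2, -88.5]
contact_force: [-7.7, 0.4, 7.2]
opening: -0.1
```

drive_tool --jaw '[1,1,1,1,1,1,1,1,1]' --pt "0 0 -0.02" --pt "0 0 -0.05" --pt "0 0 -0.1" --pt "0 -0.05 -0.2" --pt "0 -0.2 -0.25" --pt "0 -0.45 -0.3" --pt "0 -0.7 -0.4" --pt "0 -0.95 -0.7" --pt "0 -1 -1" --spin '[0,0,0,0,0,0,0,0,0]'

```text
time_s: 35.3
position: [459.1, -195.2, 446.4]
orientation: [-89.7, -0.0, -88.5]
contact_force: [0.4, -1.4, 0.0]
opening: -0.2
```

drive_tool --jaw '[1,1,1,1]' --pt "0.2 -0.05 -0.05" --pt "0.6 -0.05 -0.1" --pt "1 -0.05 -0.2" --pt "1 -0.05 -0.2" --spin '[0,0,0,0]'

```text
time_s: 35.8
position: [430.3, -351.7, 455.0]
orientation: [-89.7, -0.2, -89.1]
contact_force: [-0.2, 0.4, 0.1]
opening: -0.1
```

```bash
python3 look.py p4; cp pics/p4_s.png pics/end_s.png
```

```text
scene 125.0 245.0
top 98.0 243.0
35.9 [ 432.4 -346.2  455. ] [1.7 0.4 0.1]
```

View pics/p4.png

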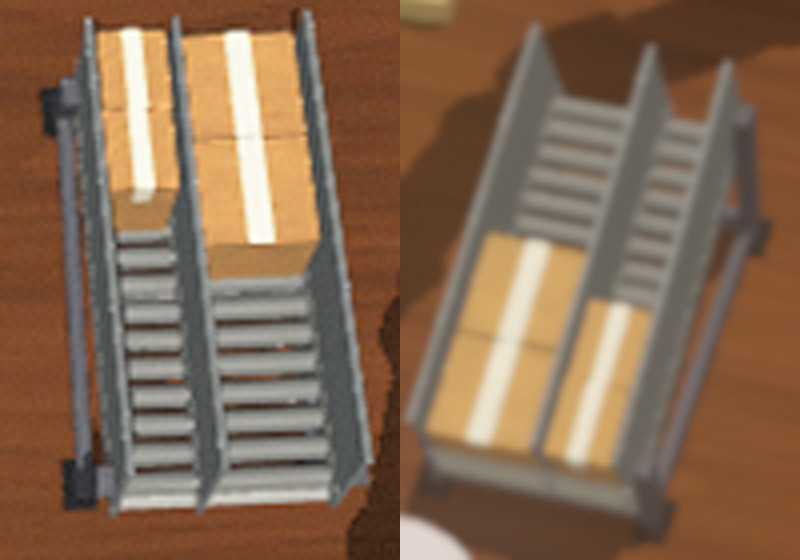

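View pics/end_s.png

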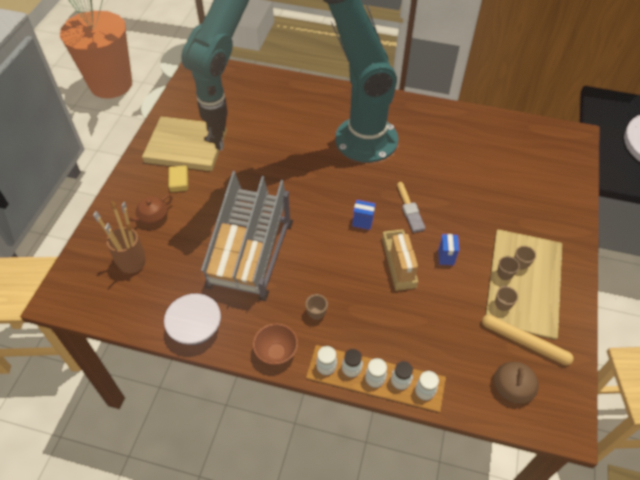

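```bash
python3 -c "
from cell import ticket,monitor
print(monitor.state()['joint_velocities'].round(1));print(ticket.sign_off())"
```

```text
[-1.7 -0.2 -2.1  1.   0.  -0.2 -0.2]
the job is handed in; nothing more can be done
None
```

The low kraft carton is loaded in the narrow lane behind the stock carton, both are home against the stop, and the job was handed in at about 36 s of the 62 s allowed.

**What I did**
- I lifted the carton (the box in the tray row nearest the robot) out of the tray by its side faces and set it on the bench. There I regripped it by its end faces.
- I lowered it into the lane at about rack x = 0. The hand can only point down, so I set the uphill bottom edge on a roller first. I then opened the jaws slowly and let the carton tilt the 15° onto the rollers between the fingers.
- The carton ran down by itself and closed up on the stock carton. The two then rolled on to the stop at about 25 mm/s.
- A slow confirming push from behind met firm resistance at 6–8 N. That is above the roughly 1 N the cartons need, so I stopped there and withdrew the hand clear.

**What the last checks showed**
- **Position:** the front carton's leading edge was at 243 (top camera) to 245 (scene camera), with the stop at 245. The new carton was closed up behind it.
- **Span:** the scene camera gave about 120 mm for the pair, against 116 expected, because the image is blurred. The top camera's rear reading (98) was not usable: it caught the carton's end face.
- **Surroundings:** the tall boxes were still in the tray, and the cups and teapot appeared undisturbed.
- **Calibration:** the two cameras disagreed with the arm by about 1.5–2 mm sideways. I corrected for this before lowering the carton into the lane.
- **At hand-in:** the arm was still settling slightly, at about 2°/s, in free air and touching nothing.

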